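Load a two-lug bracket into the tilted weld fixture and clamp it

TASK

Load the two-lug bracket from under the riser shelf into the weld fixture on the tilted plate: flat on the plate, short lug under the bridge and up against the end stop, base against the fixed side rail, and then slide the side clamp up until its jaw bears on the bracket. Only the short lug can be reached under the shelf and the bridge leaves no room for fingers there, so stand the bracket on the open bench on the way, let go of it and take it again by the tall lug. Leave the other stock and the tools where they lie.

Things in the scene. Friction and masses are not known exactly. Their poses are not given: they have to be found in the camera images.
- bracket: The bracket to load: plain steel, 385 g, a flat base 150 x 36 x 5 mm with an upright lug across each end. Origin: centre of the base's underside. x runs along the base from the short lug (x -75 to -67 mm) to the tall lug (x +67 to +75), z up out of the base. Starts standing on its base under the riser shelf, short lug out in front.
- short_lug (a point): Middle of the top edge of the bracket's short lug (bracket x -71, z 35 mm). The lug is 36 mm wide, 8 mm thick, flush with the end of the base; its top is 35 mm above the base's underside.
- tall_lug (a point): Top of the bracket's tall lug (bracket x +71, z 70 mm). The lug is 26 mm wide with a rounded top, 8 mm thick, flush with the other end of the base; its top is 70 mm above the base's underside.
- riser: Fixed riser shelf. Origin: middle of its front edge at bench level; x points in under the shelf. Board 250 mm wide (y), 165 deep, underside 92 and top 96 mm up; side sheets at y +-125; open in front. Stock on the board at x 70 to 160, up to 145 mm high. Bracket, angle and channel lie under it side by side, 75 mm apart in any order, each with about 80 mm out in front of the edge.
- positioner: Fixed tilting plate on a base; carries the weld fixture. Origin: at bench level under its middle; x points uphill. From above it covers x -100 to 105, y -95 to 95 mm; the plate is propped at 30 degrees, its low edge towards the robot, its high edge 150 mm above the bench.
- nest: The weld fixture. Frame in the tilted plate: x uphill, y level across the slope, z square to the plate. Origin: on the plate at the foot of the end stop's face (the stop stands at x below 0, 50 mm high). A loaded bracket lies flat, its origin at nest x 75, y 0, z 0 mm, bracket x along nest x. Bare plate: x -20 to 180, y -130 to 50 mm.
- bridge (a point): Middle of the bridge's upper mouth edge, nest x 62, y -3.5, z 50 mm. The bridge is a tunnel over the low end, open uphill only: nest x 0 to 62, inside from y -25 to +18, 50 mm high; its top is 62 mm above the plate (66 at the screws), its legs reach to y -37 and +32.
- rail (a point): Middle of the foot of the fixed side rail's face (nest x 106, y +18, z 0 mm). The rail runs from nest x 62 to 150, 14 mm high, y 18 to 32; the bracket's base bears against it, level with the bridge's inner wall.
- clamp (a joint): Side clamp: a jaw sliding across the plate along nest +y, stiff (5 N), stays where left. Value in m: 0 open, 0.045 = jaw touches the side of a bracket lying against the rail, end of travel 0.052. Starts at 0 to 0.02. Jaw: nest x 77 to 113, 15.5 mm high, face at nest y = value - 0.063, 40 mm long behind it; guided by strips 14 mm high, nest x 68 to 75 and 115 to 122, y -128 to -51.
- clamp_grip (a point): Middle of the top of the clamp's upright grip: a flat tab on the jaw, 30 mm along nest x, 10 mm along nest y, from 15.5 to 62 mm above the plate, 25 mm behind the jaw's face (nest x 95, y = value - 0.088 m). Push or pull it along nest y.
- angle: Bystander under the shelf: plain angle iron 150 mm long (x), 36 mm wide, 38 mm high. Origin: centre of the underside.
- channel: Bystander under the shelf: plain steel channel 145 mm long (x), 40 mm wide, 24 mm high, open upwards. Origin: centre of the underside.
- magnet: Bystander: grey welding magnet lying flat, 75 x 75 x 16 mm. Origin: centre of the underside.
- hammer: Bystander: chipping hammer lying along its x, from x -135 to 104 mm, head across y from -46 to 78 mm at x 95, 20 mm high. Origin: at bench level.
- brush: Bystander: wire brush, 250 mm along x, 22 mm wide, 34 mm high. Origin: centre of the underside.
- rodcan: Bystander: upright rod canister, 60 mm across, 158 mm high. Origin: centre of the underside.
- tape: Bystander: tape measure standing on its edge, 86 mm (x) by 37 mm, 62 mm high. Origin: centre of the underside.
Not all that is in view belongs to the job. What is shaped like the bracket but blue is not meant.

How it is judged:
By the outcome, as a careful person would: the job done as asked, in the order asked, and still so for the second after the job is handed in, with the robot touching nothing.
It also fails if it takes over 72 s, if anything falls off the work surface, if the arm or the gripper's body presses on something with over 40 N, if the wrist force passes 120 N, or if a joint passes its speed limit or range.

ROBOT

A 7-joint arm with a two-finger parallel gripper is mounted at the origin on the work surface. World frame = base frame: x ahead of the robot, y to its left, z up, the work surface at z = 0. Lengths are in m, angles in rad, forces in N, time in s.
With the tool pointing down it reaches from about 0.35 to 0.9 m from the base axis. Payload 7.2 kg.
Tool frame: the origin (TCP) lies between the finger pads; the fingertips stand 11 mm ahead of it and the grasp point (between the pads) lies 8 mm behind it; x points along the fingers, y is the direction in which the jaws open and shut, and the axes are right-handed (so a half turn about x gives the same grasp; the last joint's range is limited). The gripper opens to 85 mm and grips with 20 to 120 N. Pads are 22 mm wide; open, the fingers measure 114 mm over their backs; the gripper's body (76 mm by 85 mm) begins 54 mm behind the grasp point. The pads swing forward as they close: fully open they stand 13 mm farther back than shut.
Start: joints at [-1.258, 0.411, -0.013, 1.596, 0.006, 1.134, -0.082], TCP at [0.232, 0.58, 0.242] pointing down, gripper open.
Joint ranges: [-2.95, 2.95], [-0.29, 1.99], [-1.47, 1.44], [0.14, 2.54], [-1.03, 4.17], [0.13, 1.85], [-2.86, 2.86]. Speed limits (rad/s): [2.39, 2.39, 3.01, 3.01, 3.14, 3.14, 3.14].

INTERFACE

Orientations are given as a unit quaternion [w, x, y, z].
In Python, from workcell import ctrl, camera, get_calibration, order gives the robot as it stands. The module is installed in compiled form; this text tells all that it offers.
- The arm moves only by the shell command python3 -m crank 'ROWS' [FORCE]. ROWS is JSON, a list of rows, each an object with "delta_pos": the shift along the tool's x, y, z in m, a list of three; "roll": the turn about the tool's x in degrees; "hand": the closure, from 0 (fully open) to 1 (shut). In form: [{"delta_pos": [dx, dy, dz], "roll": roll, "hand": hand}, ...]. A call has 1 to 10 rows; each row is the pose to reach, as a shift and turn from the pose measured when the call began, along the tool's axes at that moment; what a row does not reach only later rows make up. A row lasts 1/10 s, in which the tool goes at most 50 mm and 8.59 degrees, less where a joint would pass 70% of its speed; a pose out of reach is approached as far as the arm can. A call with a gripper value outside its range is refused whole. The fingers move at their own pace and stop on an object; FORCE is the grip in N (left out, the last holds). Time passes only in rows, so rows that repeat a pose let the fingers close. It gives the time, the measured TCP pose, the force and the opening at its end, in the units of the state.
- ctrl.observe(): the state, without advancing time (a new reading comes with each control period).
- camera(name): name is "scene" or "top" or "wrist"; returns (picture, depth): 480x640x3 uint8, blue, green, red; 480x640 float32, m along the optical axis (not along the pixel's ray), 0 where there is no reading.
- get_calibration(name): a dict with "fx", "fy", "cx", "cy" (pixels), "k1" (the pictures are not rectified: a ray, as slopes to the right and down, at radius r is drawn at 1 + k1 r^2 times it, then the intrinsics apply), "rvec" (rotation vector, rad) and "tvec" (3), from world to camera coordinates, as OpenCV has them. Camera axes: x right, y down, z forward; pixel columns grow to the right and rows downward; lengths in m; the calibration is good to about 2 mm. A picture is of the moment at which its call begins: read the wrist's pose just before it. get_calibration takes no time and is no camera call; for the wrist camera it gives the pose at the moment of the call.
- order.hand_in(): hands the job in, once; it reports no verdict.
The state is a dict: "time_s": time; "q": joint angles; "qd": joint speeds; "tau": joint torques, N m; "position": TCP position; "tool_rot": TCP orientation; "force": force on the tool from outside, world axes, zero at the start; "ft_torque": the same for the moment, N m; "grip_width": opening from 0.0 (shut) to 1.0 (fully open).
Only numpy, scipy, OpenCV 4.12 (cv2) and the standard library are available. Lean on these libraries where they do the work, as an engineer would, in place of code of your own. Each camera call takes 0.05 s, during which the arm holds its last target.

## Working session

There is one attempt and no reset: what is moved stays moved. The work goes in short steps, Python scripts to look and compute and a shell command to move; the robot and the scene stay as the last step left them, time stands still between calls to the robot, and variables do not carry over. Pictures are saved under pics/ and viewed, and the job is handed in when it is done.

```bash
mkdir -p pics; ls; cat > h.py <<'E'
import numpy as np, cv2
from workcell import ctrl, camera, get_calibration, order
from scipy.spatial.transform import Rotation as R
def cal(n):
    c=get_calibration(n); K=np.array([[c['fx'],0,c['cx']],[0,c['fy'],c['cy']],[0,0,1]]); 
    Rm=cv2.Rodrigues(np.array(c['rvec'],float))[0]; return K,np.array([c['k1'],0,0,0,0.]),Rm,np.array(c['tvec'],float).ravel()
def ray(n,px,C=None):
    K,d,Rm,t=C or cal(n)
    u=cv2.undistortPoints(np.array(px,float).reshape(-1,1,2),K,d).reshape(-1,2)
    dirs=np.c_[u,np.ones(len(u))]@Rm; return -Rm.T@t,dirs
def onz(n,px,z,C=None):
    o,d=ray(n,px,C); return o+d*((z-o[2])/d[:,2])[:,None]
def deproj(n,px,depth,C=None):
    o,d=ray(n,px,C); return o+d*np.asarray(depth).reshape(-1,1)
def proj(n,P,C=None):
    K,d,Rm,t=C or cal(n)
    return cv2.projectPoints(np.array(P,float).reshape(-1,1,3),cv2.Rodrigues(Rm)[0],t,K,d)[0].reshape(-1,2)
def cloud(n,dep,C=None):
    v,u=np.mgrid[0:480,0:640]; return deproj(n,np.c_[u.ravel(),v.ravel()],dep.ravel(),C).reshape(480,640,3)
def pose():
    s=ctrl.observe(); q=s['tool_rot']; return s,np.array(s['position']),R.from_quat([q[1],q[2],q[3],q[0]]).as_matrix()
E
python3 - <<'E'
from h import *
s,p,M=pose(); print(s); print(M.round(3))
for n in ['scene','top']:
    C=cal(n); im,d=camera(n); cv2.imwrite(f'pics/{n}0.png',im); np.save(f'{n}0.npy',d)
    print(n,C[0].round(1).tolist(),C[1],(-C[2].T@C[3]).round(3),C[2].round(2).tolist())
E
```

```text
pics
{'time_s': 0.0, 'q': array([-1.25819987,  0.4119232 , -0.01269683,  1.59701687,  0.00563749,
        1.13429955, -0.082202  ]), 'qd': array([ 2.52544560e-04,  1.78716393e-03, -2.63099245e-03, -1.42909376e-03,
        1.33725996e-03,  1.03631920e-03, -7.70123189e-07]), 'tau': array([-1.45927829e-04, -6.00640941e+01,  6.81893248e-01, -2.99414778e+01,
        1.37184662e-02,  1.08177183e-02,  5.08896562e-06]), 'position': array([0.23217083, 0.57977817, 0.24144975]), 'tool_rot': array([ 0.69427615,  0.13324419,  0.69438391, -0.13437858]), 'force': array([0.51499291, 0.51336214, 1.01211311]), 'ft_torque': array([0.007687  , 0.04879236, 0.0161044 ]), 'grip_width': 1.0012651629027582}
[[-0.     0.372  0.928]
 [-0.002  0.928 -0.372]
 [-1.    -0.002  0.   ]]
scene [[574.2, 0.0, 321.0], [0.0, 574.2, 237.5], [0.0, 0.0, 1.0]] [0.00702314 0.         0.         0.         0.        ] [1.702 0.031 1.215] [[-0.08, 1.0, 0.02], [0.67, 0.07, -0.74], [-0.74, -0.04, -0.67]]
top [[530.2, 0.0, 312.5], [0.0, 530.2, 240.4], [0.0, 0.0, 1.0]] [0.04249741 0.         0.         0.         0.        ] [ 0.305 -0.026  1.51 ] [[-0.03, -1.0, -0.01], [-0.99, 0.03, -0.14], [0.14, 0.0, -0.99]]
```

View pics/scene0.png

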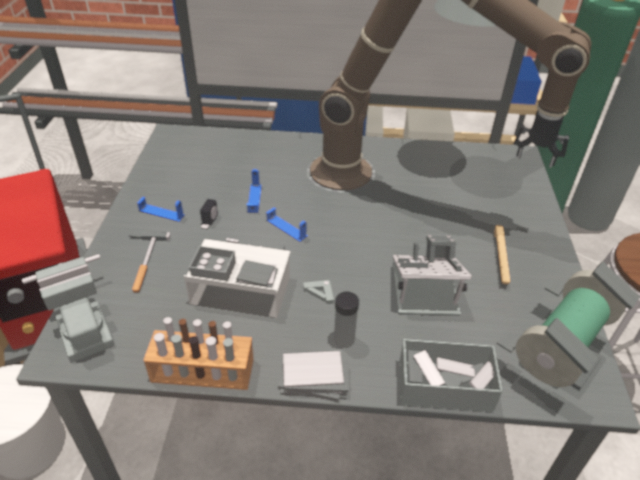

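View pics/top0.png

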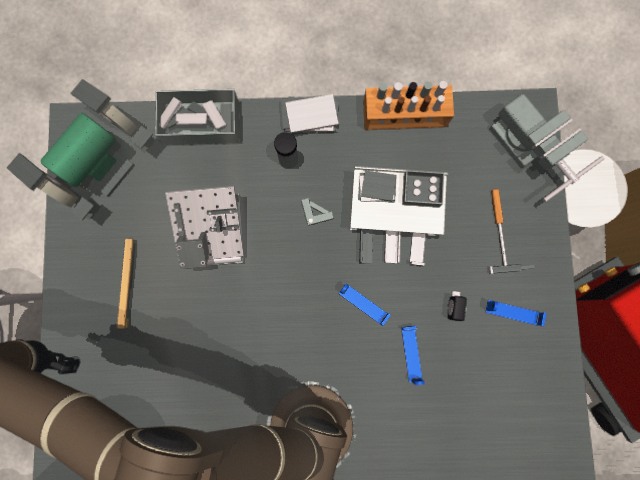

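```bash
python3 - <<'E'
from h import *
im=cv2.imread('pics/top0.png'); 
a=cv2.resize(im[160:280,335:460],None,fx=4,fy=4,interpolation=2); b=cv2.resize(im[170:280,150:260],None,fx=4,fy=4,interpolation=2)
cv2.imwrite('pics/z1.png',a[:, :]);cv2.imwrite('pics/z2.png',b)
s=cv2.imread('pics/scene0.png'); cv2.imwrite('pics/z3.png',np.hstack([cv2.resize(s[220:320,170:300],None,fx=3,fy=3,interpolation=2),cv2.resize(s[220:320,380:510],None,fx=3,fy=3,interpolation=2)]))
print(onz('top',[[352,168],[448,168],[445,235],[352,232]],0.096).round(3))
E
```

```text
[[ 0.698 -0.134  0.096]
 [ 0.689 -0.396  0.096]
 [ 0.504 -0.376  0.096]
 [ 0.52  -0.127  0.096]]
```

View pics/z1.png

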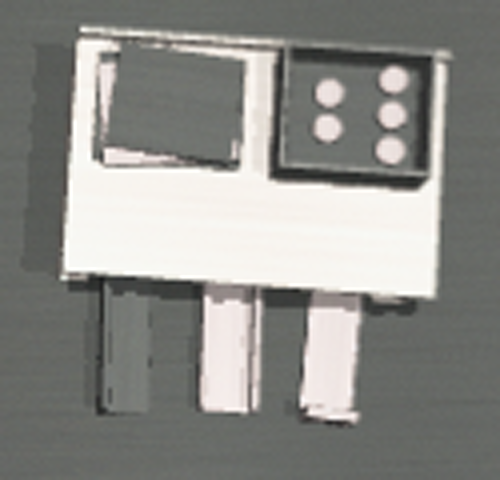

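View pics/z2.png

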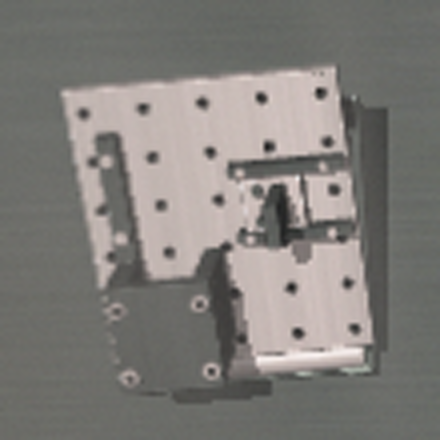

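View pics/z3.png

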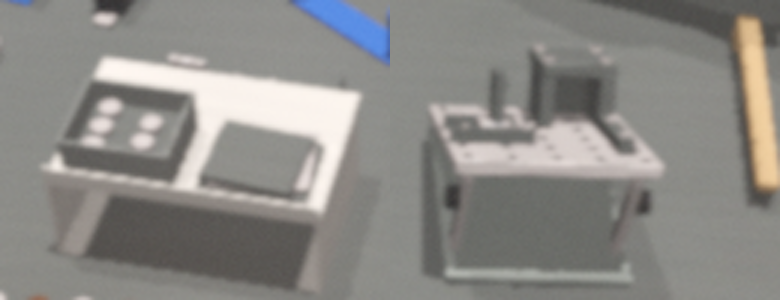

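```bash
python3 - <<'E'
from h import *
d=np.load('top0.npy'); C=cal('top'); P=cloud('top',d,C)
print((d==0).mean(), P[300,250:260].round(3)[:3])
# height maps
def hm(r,f): 
    z=P[r[0]:r[1],r[2]:r[3],2]; z=np.clip(z/0.2*255,0,255).astype(np.uint8); return cv2.applyColorMap(cv2.resize(z,None,fx=f,fy=f,interpolation=0),cv2.COLORMAP_JET)
cv2.imwrite('pics/hm.png',np.hstack([hm((170,280,150,240),4),hm((170,280,340,450),4)]))
# plate plane RANSAC
Q=P[185:265,165:245].reshape(-1,3); Q=Q[(Q[:,2]>0.03)&(Q[:,2]<0.2)]
best=0;rng=np.random.default_rng(0)
for _ in range(500):
    a=Q[rng.choice(len(Q),3,0)]; n=np.cross(a[1]-a[0],a[2]-a[0]); n/=np.linalg.norm(n)+1e-9
    if n[2]<0:n=-n
    if n[2]<.75 or n[2]>.95: continue
    k=abs((Q-a[0])@n)<0.004
    if k.sum()>best: best=k.sum();K=k
q=Q[K];c=q.mean(0);n=np.linalg.svd(q-c)[2][2];n*=np.sign(n[2]);print(best,len(Q),c,n,'tilt',np.degrees(np.arccos(n[2])),'uphill yaw',np.degrees(np.arctan2(-n[1],-n[0])))
r=abs((q-c)@n);print(r.std())
# lug
for v in range(255,268): print(v,(P[v,408:428,2]*1000).round().astype(int))
E
```

```text
0.0041015625 [[ 0.349  0.163 -0.002]
 [ 0.349  0.159  0.006]
 [ 0.349  0.157 -0.005]]
2717 4996 [0.56637709 0.25927389 0.10594594] [-0.49256276 -0.03474578  0.86958304] tilt 29.589777893226913 uphill yaw 4.035007821733348
0.0011023066895636338
255 [ 2  4  2  8  1  7  9  4  4  1  6  5  8  5  8  0  2  4 -1 -1]
256 [-1  0  6  3  7  3  9 13  9  2  6  6  3  6  6 -6 -1  0  1 -6]
257 [   3    2    7    6    7    4    5    1    7    8    7   -3    6    5
    4    2   -6 1510    3    4]
258 [-2  0  3 12  5  5  6 10 -4  7  0  1  4  6  5  0  2  1 -3  4]
259 [-3 -3  9  2  5  4  6 -1  5 10 -1 -1  3  8  9  0 -2  5  0  1]
260 [   6   -4    6    2    4    0    7    2    9    4    9    7    3    3
    4    7   -2   -6 1510   -2]
261 [-4 -8  7  2 25  5  6  3  0  6  8 10  3  6  2 -1 -7 -6 -5  2]
262 [-4 -4 13 26 29 36 37 38 37 36 35 36 27  9  2  0 -6  2 -5 -2]
263 [ 2 -1 20 39 39 36 33 31 42 34 36 37 34 32 32 40 -5  0 -2 -3]
264 [-2  7 22 29 30 30 36 38 35 33 31 35 37 28 29 33 -2  1 -6 -3]
265 [-5  3  0 -3 -8  2 12 12 22 22 28 23 29 28 32 32 -1  7  5 -7]
266 [-6  4 -5  0 -1 -7  1 -9  0  0 -7  4  5 12  3 -4  3 -2 -1 -1]
267 [-1 -4  4  6 -6 -1 -2 -3 -2  0  1 -2  0 -3  2 -5  4 -1  3 -1]
```

View pics/hm.png

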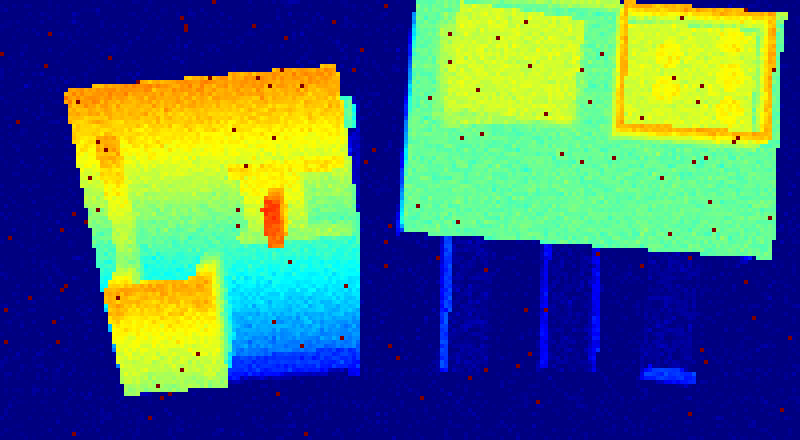

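```bash
cat >> h.py <<'E'
def to(target,yaw_y=None):
    """delta in tool axes to TCP target; optional world heading (deg) for tool y; prints"""
    s,p,M=pose(); d=M.T@(np.array(target)-p); r=None
    if yaw_y is not None:
        h=np.array([np.cos(np.radians(yaw_y)),np.sin(np.radians(yaw_y)),0]); hl=M.T@h
        r=np.degrees(np.arctan2(hl[2],hl[1])); r=(r+90)%180-90
    print('t',round(s['time_s'],2),'p',p.round(4),'ty',M[:,1].round(3),'grip',round(s['grip_width'],3),'F',np.round(s['force'],1),'delta',d.round(4).tolist(),'roll',r, 'q7',round(s['q'][6],2))
E
python3 - <<'E'
from h import *
d=np.load('top0.npy'); C=cal('top'); P=cloud('top',d,C)
sub=P[255:270,400:435].reshape(-1,3); m=(sub[:,2]>.026)&(sub[:,2]<.05); L=sub[m]; c=L.mean(0); print('lug',c,m.sum())
print(onz('top',[[410,263],[424,264.5]],.035,C))
# shelf front edge
E=[]
for u in range(356,442,4):
    col=P[200:245,u,2]; i=np.where((col>.085)&(col<.11))[0]
    E.append(onz('top',[[u,200+i.max()+.5]],.096,C)[0])
E=np.array(E); f=np.polyfit(E[:,1],E[:,0],1); print('edge slope deg',np.degrees(np.arctan(f[0])), E[0],E[-1])
to([c[0],c[1],.30])
E
```

```text
lug [ 0.43593827 -0.30908979  0.03359607] 41
[[ 0.43729008 -0.28921582  0.035     ]
 [ 0.43194612 -0.32772273  0.035     ]]
edge slope deg 6.164030010874824 [ 0.5322611  -0.13848033  0.096     ] [ 0.50611736 -0.36271219  0.096     ]
t 0.1 p [0.2321 0.5798 0.2415] ty [ 0.372  0.928 -0.001] grip 1.003 F [ 0.4 -0.1 -0.3] delta [-0.0574, -0.7496, 0.5196] roll None q7 -0.08
```

```bash
python3 - <<'E'
from h import *
to([.45,.27,.40],94)
c=cal('wrist'); s,p,M=pose(); o=-c[2].T@c[3]; print('cam in tool',M.T@(o-p),'cam z in tool',M.T@c[2][2], M.T@c[2][0],c[0][0,0])
E
```

```text
t 0.1 p [0.2321 0.5798 0.2415] ty [ 0.372  0.928 -0.001] grip 1.003 F [ 0.4 -0.1 -0.3] delta [-0.1582, -0.2069, 0.3174] roll -25.817609518108497 q7 -0.08
cam in tool [-0.13218156  0.00052738 -0.07369349] cam z in tool [9.56814470e-01 3.36540214e-04 2.90699084e-01] [-1.86238551e-04  9.99999834e-01 -5.44702156e-04] 372.39426059962955
```

```bash
python3 -m crank '[{"delta_pos":[-0.158,-0.207,0.317],"roll":-25.8,"hand":0},{"delta_pos":[-0.158,-0.207,0.317],"roll":-25.8,"hand":0},{"delta_pos":[-0.158,-0.207,0.317],"roll":-25.8,"hand":0},{"delta_pos":[-0.158,-0.207,0.317],"roll":-25.8,"hand":0},{"delta_pos":[-0.158,-0.207,0.317],"roll":-25.8,"hand":0},{"delta_pos":[-0.158,-0.207,0.317],"roll":-25.8,"hand":0},{"delta_pos":[-0.158,-0.207,0.317],"roll":-25.8,"hand":0},{"delta_pos":[-0.158,-0.207,0.317],"roll":-25.8,"hand":0},{"delta_pos":[-0.158,-0.207,0.317],"roll":-25.8,"hand":0},{"delta_pos":[-0.158,-0.207,0.317],"roll":-25.8,"hand":0}]' 20
python3 - <<'E'
from h import *
C=cal('wrist'); to([.45,.27,.4],94); im,d=camera('wrist'); np.savez('w1.npz',d=d,K=C[0],k=C[1],R=C[2],t=C[3]); cv2.imwrite('pics/w1.png',im)
E
```

```text
time_s: 1.1
position: [0.4508, 0.2683, 0.4005]
tool_rot: [0.707, -0.023, 0.707, 0.023]
force: [0.5, 0.6, -0.5]
grip_width: 0.999
t 1.1 p [0.4508 0.2683 0.4005] ty [-0.065  0.998 -0.001] grip 0.999 F [ 0.5  0.6 -0.5] delta [0.0004, 0.0017, -0.0007] roll -0.2580760182354567 q7 1.02
```

View pics/w1.png

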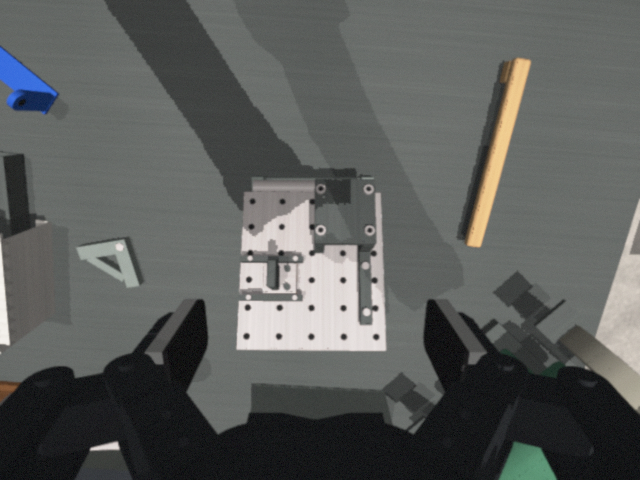

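```bash
cat >> h.py <<'E'
def loadC(f):
    z=np.load(f); return (z['K'],z['k'],z['R'],z['t']),z['d']
def plane(Q,tol=.003,it=800,nmin=.75,nmax=.95):
    best=0;rng=np.random.default_rng(0)
    for _ in range(it):
        a=Q[rng.choice(len(Q),3,0)]; n=np.cross(a[1]-a[0],a[2]-a[0]); n/=np.linalg.norm(n)+1e-12; n*=np.sign(n[2]+1e-12)
        if not nmin<n[2]<nmax: continue
        k=abs((Q-a[0])@n)<tol
        if k.sum()>best: best=k.sum();K=k
    q=Q[K];c=q.mean(0);n=np.linalg.svd(q-c,full_matrices=False)[2][2];return c,n*np.sign(n[2]),best
E
python3 - <<'E'
from h import *
C,d=loadC('w1.npz'); im=cv2.imread('pics/w1.png')
z=cv2.resize(im[165:365,225:400],None,fx=3.4,fy=3,interpolation=2)[:600]; cv2.imwrite('pics/w1z.png',cv2.resize(im[165:365,225:400],None,fx=3,fy=3,interpolation=2))
P=cloud('wrist',d,C); Q=P[175:350,235:390].reshape(-1,3); Q=Q[(Q[:,2]>.02)&(Q[:,2]<.25)]
c,n,b=plane(Q); print(b,len(Q),c,n,'tilt',np.degrees(np.arccos(n[2])),'yaw',np.degrees(np.arctan2(-n[1],-n[0])))
np.savez('plate.npz',c=c,n=n)
E
```

```text
16421 24236 [0.56637387 0.26394787 0.10657809] [-0.49800339 -0.03042093  0.86664133] tilt 29.929345137237483 yaw 3.4956145815005684
```

View pics/w1z.png

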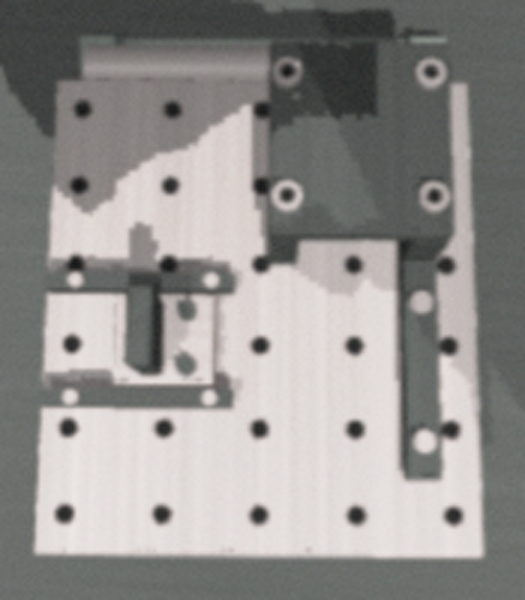

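```bash
python3 - <<'E'
from h import *
C,d=loadC('w1.npz'); z=np.load('plate.npz'); c,n=z['c'],z['n']
im=cv2.imread('pics/w1.png').astype(float)
def onp(px,h=0):
    o,D=ray('wrist',px,C); return o+D*(((c+n*h-o)@n)/(D@n))[:,None]
x=np.array([0,0,1.])-n*n[2]; x/=np.linalg.norm(x); 
Z=lambda l:np.array([[225+a/3-.33,165+b/3-.33] for a,b in l])
pts={'corners':onp(Z([(35,553),(484,556),(57,82),(467,85)])),'railfoot':onp(Z([(402,262),(402,470)])),'railtopend':onp(Z([(403,478),(440,478)]),.014),
'tabtop':onp(Z([(128,275),(156,275),(128,340),(160,372)]),.062),'bridge mouth top':onp(Z([(268,235),(450,235)]),.062),'jawface':onp(Z([(215,295),(213,382)]),.0155)}
for k,v in pts.items(): print(k,v.round(4).tolist())
a=pts['corners']; e=a[1]-a[0]; print('width',np.linalg.norm(e),'yaw from high edge',np.degrees(np.arctan2(-e[0],e[1])),'lens',np.linalg.norm(a[2]-a[0]),np.linalg.norm(a[3]-a[1]))
for i,j in((2,0),(3,1)):
  e=a[j]-a[i]; print('yaw side',np.degrees(np.arctan2(e[1],e[0])))
e=pts['railfoot'];e=e[1]-e[0];print('yaw rail',np.degrees(np.arctan2(e[1],e[0])))
E
```

```text
corners [[0.6433, 0.1866, 0.148], [0.6327, 0.3653, 0.1482], [0.4722, 0.1758, 0.0494], [0.4617, 0.3548, 0.0496]]
railfoot [[0.5317, 0.3288, 0.0889], [0.6057, 0.3316, 0.1316]]
railtopend [[0.6014, 0.33, 0.1452], [0.6005, 0.3445, 0.1452]]
tabtop [[0.5217, 0.2208, 0.1509], [0.521, 0.231, 0.1509], [0.5421, 0.2228, 0.1627], [0.5512, 0.2352, 0.1684]]
bridge mouth top [[0.5055, 0.2708, 0.1434], [0.5011, 0.3374, 0.1432]]
jawface [[0.5431, 0.2516, 0.1107], [0.5733, 0.2532, 0.1281]]
width 0.17898738722912796 yaw from high edge 3.391587875314564 lens 0.19777139730617035 0.19765966535629173
yaw side 3.6430984773092425
yaw side 3.509383183435961
yaw rail 2.10376837835662
```

```bash
cat >> h.py <<'E'
def nestframe():
    y=np.radians(3.5);t=np.radians(30)
    X=np.array([np.cos(t)*np.cos(y),np.cos(t)*np.sin(y),np.sin(t)]);Y=np.array([-np.sin(y),np.cos(y),0]);N=np.cross(X,Y)
    c=np.array([[0.6433,0.1866,0.148],[0.6327,0.3653,0.1482],[0.4722,0.1758,0.0494],[0.4617,0.3548,0.0496]]).mean(0)
    O=c-X*.08+Y*.04; A=np.c_[X,Y,N]; return O,A
E
python3 - <<'E'
from h import *
O,A=nestframe(); print('O',O)
t=lambda P:((np.array(P)-O)@A*1000).round(1).tolist()
print('corners',t([[0.6433,0.1866,0.148],[0.6327,0.3653,0.1482],[0.4722,0.1758,0.0494],[0.4617,0.3548,0.0496]]))
print('railfoot',t([[0.5317, 0.3288, 0.0889], [0.6057, 0.3316, 0.1316]]))
print('railtopend',t([[0.6014, 0.33, 0.1452], [0.6005, 0.3445, 0.1452]]))
print('tab',t([[0.5217, 0.2208, 0.1509], [0.521, 0.231, 0.1509],  [0.5512, 0.2352, 0.1684]]))
print('bridge',t([[0.5055, 0.2708, 0.1434], [0.5011, 0.3374, 0.1432]]),'jaw',t([[0.5431, 0.2516, 0.1107], [0.5733, 0.2532, 0.1281]]))
# expected positioner origin check: nest to world high edge
E
```

```text
O [0.48088025 0.30632083 0.0588    ]
corners [[178.7, -129.4, -0.2], [179.1, 49.6, -0.1], [-19.1, -129.7, 0.2], [-18.6, 49.6, 0.1]]
railfoot [[60.2, 19.3, 0.0], [145.6, 17.6, -0.0]]
railtopend [[148.6, 16.3, 14.0], [148.6, 30.8, 14.0]]
tab [[76.8, -87.9, 62.0], [76.7, -77.6, 62.0], [111.8, -75.3, 62.0]]
bridge [[61.7, -37.0, 62.1], [61.3, 29.8, 62.1]] jaw [[76.8, -58.4, 15.6], [111.7, -58.7, 15.5]]
```

```bash
python3 - <<'E'
from h import *
to([.44,-.309,.25])
E
python3 -m crank '[{"delta_pos":[0.07,-0.20,0.0],"roll":50,"hand":0.3},{"delta_pos":[0.15,-0.575,-0.045],"roll":80,"hand":0.3},{"delta_pos":[0.15,-0.575,-0.045],"roll":80,"hand":0.3},{"delta_pos":[0.15,-0.575,-0.045],"roll":80,"hand":0.3},{"delta_pos":[0.15,-0.575,-0.045],"roll":80,"hand":0.3},{"delta_pos":[0.15,-0.575,-0.045],"roll":80,"hand":0.3},{"delta_pos":[0.15,-0.575,-0.045],"roll":80,"hand":0.3},{"delta_pos":[0.15,-0.575,-0.045],"roll":80,"hand":0.3},{"delta_pos":[0.15,-0.575,-0.045],"roll":80,"hand":0.3},{"delta_pos":[0.15,-0.575,-0.045],"roll":80,"hand":0.3}]' 20
python3 - <<'E'
from h import *
to([.436,-.309,.25],-6)
E
```

```text
t 1.15 p [0.4494 0.2701 0.3996] ty [-0.068  0.998 -0.001] grip 1.005 F [-0.4  0.8 -0.9] delta [0.1502, -0.577, -0.0488] roll None q7 1.02
time_s: 2.15
position: [0.4456, -0.2126, 0.2724]
tool_rot: [0.556, 0.436, 0.557, -0.436]
force: [0.9, 0.4, -0.4]
grip_width: 0.697
t 2.15 p [ 0.4456 -0.2126  0.2724] ty [ 0.971  0.239 -0.002] grip 0.697 F [ 0.9  0.4 -0.4] delta [0.0224, -0.0323, 0.0913] roll 19.852598463687997 q7 0.71
```

```bash
python3 -m crank '[{"delta_pos":[0.022,-0.032,0.091],"roll":20,"hand":0.3},{"delta_pos":[0.022,-0.032,0.091],"roll":20,"hand":0.3},{"delta_pos":[0.022,-0.032,0.091],"roll":20,"hand":0.3},{"delta_pos":[0.022,-0.032,0.091],"roll":20,"hand":0.3}]' 20
python3 - <<'E'
from h import *
C=cal('wrist'); to([.436,-.309,.25],-6); im,d=camera('wrist'); np.savez('w2.npz',d=d,K=C[0],k=C[1],R=C[2],t=C[3]); cv2.imwrite('pics/w2.png',im)
E
```

```text
time_s: 2.55
position: [0.4363, -0.3075, 0.2486]
tool_rot: [-0.471, -0.525, -0.474, 0.527]
force: [-0.6, 0.4, -0.3]
grip_width: 0.7
t 2.55 p [ 0.4363 -0.3075  0.2486] ty [ 0.994 -0.108 -0.005] grip 0.7 F [-0.6  0.4 -0.3] delta [-0.0014, -0.0002, 0.0016] roll -0.1740653314576548 q7 0.63
```

View pics/w2.png

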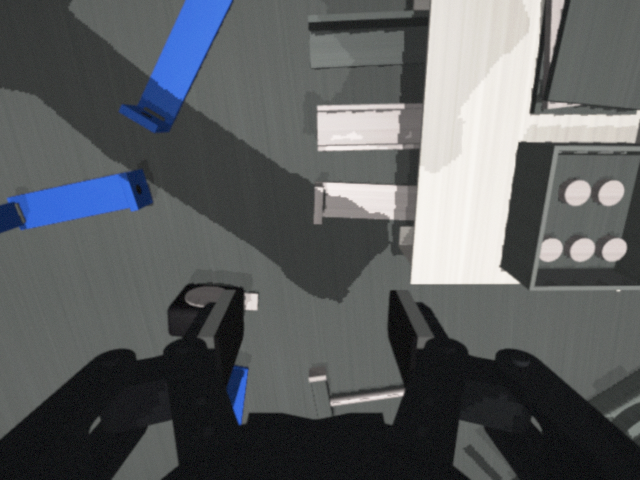

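```bash
python3 - <<'E'
from h import *
C,d=loadC('w2.npz'); im=cv2.imread('pics/w2.png')
cv2.imwrite('pics/w2z.png',cv2.resize(im[170:240,295:425],None,fx=6,fy=6,interpolation=2))
P=cloud('wrist',d,C); s=P[180:230,305:335]; m=(s[...,2]>.028)&(s[...,2]<.045); L=s[m]; print('lug',L.mean(0),L.min(0),L.max(0),m.sum())
v,u=np.where(m); print(u.min()+305,u.max()+305,v.min()+180,v.max()+180)
print('tape',P[285:310,180:230].reshape(-1,3).mean(0))
print('tcp px',proj('wrist',[[.436,-.309,.035]],C))
E
```

```text
lug [ 0.4385217  -0.30815335  0.03531792] [ 0.43262784 -0.32693052  0.02831091] [ 0.44482056 -0.29104913  0.03774019] 321
314 323 186 223
tape [ 0.33261923 -0.36404414  0.09355785]
tcp px [[315.61210822 205.41136777]]
```

View pics/w2z.png

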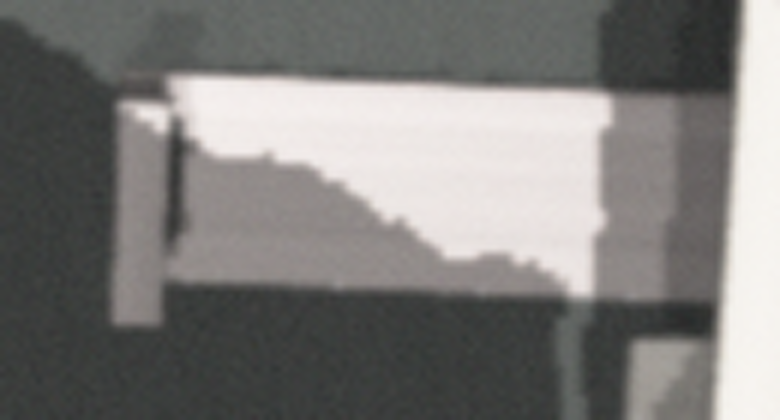

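```bash
python3 - <<'E'
from h import *
C,d=loadC('w2.npz')
Z=lambda l:np.array([[295+a/6-.42,170+b/6-.42] for a,b in l])
a=onz('wrist',Z([(118,100),(167,100),(112,326),(162,326)]),.035,C);print(a.round(4),a.mean(0))
e=a[0]+a[1]-a[2]-a[3];print('yaw lug',np.degrees(np.arctan2(-e[0],e[1])),np.linalg.norm(e)/2)
b=onz('wrist',Z([(200,76),(720,91),(180,284),(700,301)]),.005,C);print(b.round(4))
for i in(0,2): e=b[i+1]-b[i];print('yaw base',np.degrees(np.arctan2(e[1],e[0])))
print('base width',np.linalg.norm(b[0]-b[2]))
to([a.mean(0)[0],a.mean(0)[1],.017+.018],-9)
E
```

```text
[[ 0.4367 -0.2907  0.035 ]
 [ 0.4443 -0.2915  0.035 ]
 [ 0.4318 -0.3268  0.035 ]
 [ 0.4398 -0.3277  0.035 ]] [ 0.43812974 -0.30917348  0.035     ]
yaw lug -7.390784018682451 0.03647575008639423
[[ 0.4501 -0.2931  0.005 ]
 [ 0.5373 -0.3048  0.005 ]
 [ 0.4431 -0.3287  0.005 ]
 [ 0.5327 -0.3412  0.005 ]]
yaw base -7.685042116030757
yaw base -7.9678251969641885
base width 0.03629442145791282
t 2.6 p [ 0.4369 -0.3065  0.2491] ty [ 0.995 -0.104 -0.004] grip 0.702 F [0.9 0.7 0.1] delta [0.2141, 0.0023, 0.0027] roll 3.0580841553602482 q7 0.63
```

```bash
python3 -m crank '[{"delta_pos":[0.05,0.001,0.0027],"roll":1.6,"hand":0.45},{"delta_pos":[0.1,0.0013,0.0027],"roll":1.6,"hand":0.45},{"delta_pos":[0.15,0.0013,0.0027],"roll":1.6,"hand":0.45},{"delta_pos":[0.19,0.0013,0.0027],"roll":1.6,"hand":0.45},{"delta_pos":[0.19,0.0013,0.0027],"roll":1.6,"hand":0.45}]' 80
python3 - <<'E'
from h import *
to([.4381,-.3091,.020],-7.7)
E
```

```text
time_s: 3.1
position: [0.4354, -0.3043, 0.0544]
tool_rot: [-0.463, -0.529, -0.472, 0.532]
force: [-0.9, 1.3, 0.7]
grip_width: 0.552
t 3.1 p [ 0.4354 -0.3043  0.0544] ty [ 0.992 -0.126 -0.013] grip 0.552 F [-0.9  1.3  0.7] delta [0.0343, 0.0037, 0.0046] roll 0.4720108305571671 q7 0.81
```

```bash
python3 -m crank '[{"delta_pos":[0.02,0.0037,0.0046],"roll":0.5,"hand":0.45},{"delta_pos":[0.034,0.0037,0.0046],"roll":0.5,"hand":0.45},{"delta_pos":[0.034,0.0037,0.0046],"roll":0.5,"hand":0.45}]' 80
python3 - <<'E'
from h import *
to([.4381,-.3091,.020],-7.7); print(pose()[2].round(3))
E
```

```text
time_s: 3.4
position: [0.4384, -0.3078, 0.0203]
tool_rot: [-0.461, -0.531, -0.471, 0.533]
force: [-0.2, -0.5, 0.3]
grip_width: 0.553
t 3.4 p [ 0.4384 -0.3078  0.0203] ty [ 0.991 -0.132 -0.013] grip 0.553 F [-0.2 -0.5  0.3] delta [0.0003, -0.0001, 0.0014] roll 0.1082197070889066 q7 0.84
[[-0.012  0.991 -0.132]
 [ 0.008 -0.132 -0.991]
 [-1.    -0.013 -0.006]]
```

```bash
python3 -m crank '[{"delta_pos":[0,0,0],"roll":0,"hand":0.9},{"delta_pos":[0,0,0],"roll":0,"hand":1},{"delta_pos":[0,0,0],"roll":0,"hand":1},{"delta_pos":[0,0,0],"roll":0,"hand":1},{"delta_pos":[0,0,0],"roll":0,"hand":1},{"delta_pos":[0,0,0],"roll":0,"hand":1}]' 80
python3 - <<'E'
from h import *
to([.4381,-.3091,.028],-7.7)
E
```

```text
time_s: 4.0
position: [0.4392, -0.3085, 0.0217]
tool_rot: [-0.461, -0.531, -0.47, 0.533]
force: [-2.3, -0.2, 7.4]
grip_width: 0.08
t 4.0 p [ 0.4392 -0.3085  0.0217] ty [ 0.991 -0.133 -0.011] grip 0.08 F [-2.3 -0.2  7.4] delta [-0.0062, -0.0011, 0.0007] roll 0.07666569290265102 q7 0.84
```

```bash
python3 - <<'E'
from h import *
print(onz('top',[[340,286],[388,322],[378,328],[405,326],[419,384],[303,200],[332,220],[303,225],[285,145],[457,305]],.01).round(3))
E
python3 -m crank '[{"delta_pos":[-0.008,0,0],"roll":0,"hand":1},{"delta_pos":[-0.010,0,0],"roll":0,"hand":1},{"delta_pos":[-0.010,-0.02,0],"roll":0,"hand":1}]' 80
python3 - <<'E'
from h import *
to([.4381,-.3091,.028],-7.7)
im,d=camera('wrist');cv2.imwrite('pics/w3.png',im)
E
```

```text
[[ 0.38  -0.093  0.01 ]
 [ 0.277 -0.223  0.01 ]
 [ 0.261 -0.195  0.01 ]
 [ 0.264 -0.27   0.01 ]
 [ 0.107 -0.299  0.01 ]
 [ 0.631  0.004  0.01 ]
 [ 0.57  -0.077  0.01 ]
 [ 0.558  0.006  0.01 ]
 [ 0.797  0.052  0.01 ]
 [ 0.318 -0.418  0.01 ]]
time_s: 4.3
position: [0.422, -0.306, 0.0327]
tool_rot: [-0.463, -0.531, -0.47, 0.532]
force: [0.3, 0.3, -3.0]
grip_width: 0.078
t 4.3 p [ 0.422  -0.306   0.0327] ty [ 0.991 -0.13  -0.008] grip 0.078 F [ 0.3  0.3 -3. ] delta [0.0046, 0.0164, 0.001] roll 0.2300582026707758 q7 0.85
```

View pics/w3.png

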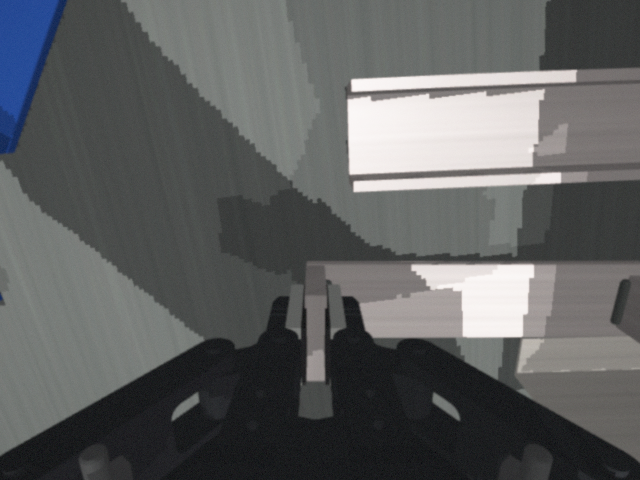

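```bash
python3 -m crank '[{"delta_pos":[0,-0.04,0],"roll":0,"hand":1},{"delta_pos":[0,-0.08,0],"roll":0,"hand":1},{"delta_pos":[0,-0.1,0],"roll":0,"hand":1},{"delta_pos":[-0.02,-0.1,0],"roll":0,"hand":1},{"delta_pos":[-0.07,-0.1,0],"roll":0,"hand":1},{"delta_pos":[-0.12,-0.1,0],"roll":0,"hand":1},{"delta_pos":[-0.12,-0.1,0],"roll":0,"hand":1}]' 80
python3 - <<'E'
from h import *
to([.380,.056,.13],3.5)
E
```

```text
time_s: 5.05
position: [0.3205, -0.2953, 0.1584]
tool_rot: [0.463, 0.532, 0.467, -0.532]
force: [0.6, -0.3, -4.0]
grip_width: 0.071
t 5.05 p [ 0.3205 -0.2953  0.1584] ty [ 0.991 -0.134 -0.004] grip 0.071 F [ 0.6 -0.3 -4. ] delta [0.0298, 0.012, -0.356] roll -11.19873204426787 q7 0.74
```

```bash
python3 -m crank '[{"delta_pos":[0,0.03,-0.05],"roll":-2,"hand":1},{"delta_pos":[0.0,0.03,-0.10],"roll":-6,"hand":1},{"delta_pos":[0.01,0.03,-0.15],"roll":-11,"hand":1},{"delta_pos":[0.02,0.03,-0.2],"roll":-11,"hand":1},{"delta_pos":[0.03,0.02,-0.25],"roll":-11,"hand":1},{"delta_pos":[0.03,0.012,-0.3],"roll":-11,"hand":1},{"delta_pos":[0.03,0.012,-0.34],"roll":-11.2,"hand":1},{"delta_pos":[0.03,0.012,-0.356],"roll":-11.2,"hand":1},{"delta_pos":[0.03,0.012,-0.356],"roll":-11.2,"hand":1}]' 80
python3 - <<'E'
from h import *
to([.380,.056,.03],3.5)
im,d=camera('scene');cv2.imwrite('pics/s4.png',cv2.resize(im[200:340,200:480],None,fx=2.8,fy=2.8))
E
```

```text
time_s: 5.95
position: [0.3795, 0.0588, 0.1293]
tool_rot: [0.514, 0.483, 0.519, -0.483]
force: [-0.5, -1.4, -4.0]
grip_width: 0.076
t 5.95 p [0.3795 0.0588 0.1293] ty [ 0.998  0.067 -0.005] grip 0.076 F [-0.5 -1.4 -4. ] delta [0.0993, 0.0008, 0.0033] roll 0.3151317280444772 q7 -0.07
```

View pics/s4.png

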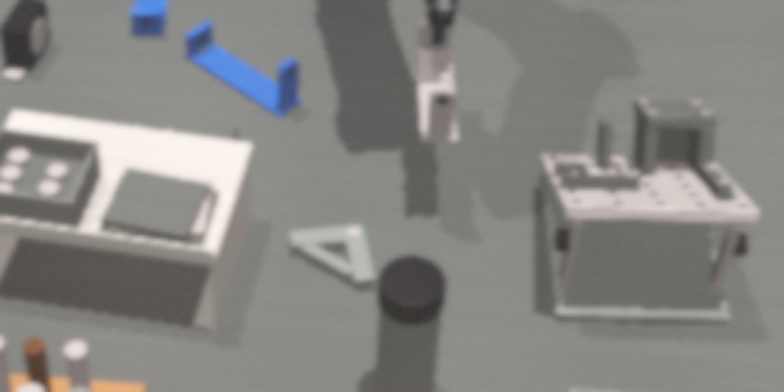

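```bash
python3 -m crank '[{"delta_pos":[0.05,0,0],"roll":0,"hand":1},{"delta_pos":[0.09,0,0],"roll":0,"hand":1},{"delta_pos":[0.1,0,0],"roll":0,"hand":1},{"delta_pos":[0.106,0,0],"roll":0,"hand":1},{"delta_pos":[0.108,0,0],"roll":0,"hand":1},{"delta_pos":[0.108,0,0],"roll":0,"hand":1}]' 80
python3 - <<'E'
from h import *
to([.380,.056,.02],3.5)
E
```

```text
time_s: 6.6
position: [0.3796, 0.0571, 0.0223]
tool_rot: [0.513, 0.484, 0.518, -0.484]
force: [0.4, -0.1, -3.1]
grip_width: 0.074
t 6.6 p [0.3796 0.0571 0.0223] ty [ 0.998  0.063 -0.003] grip 0.074 F [ 0.4 -0.1 -3.1] delta [0.0023, 0.0004, 0.0011] roll 0.11387978317671354 q7 0.14
```

```bash
python3 -m crank '[{"delta_pos":[0.002,0,0],"roll":0,"hand":1},{"delta_pos":[0.003,0,0],"roll":0,"hand":1}]' 80
python3 - <<'E'
from h import *
to([.380,.056,.02],3.5)
E
```

```text
time_s: 6.8
position: [0.3804, 0.0574, 0.0215]
tool_rot: [0.513, 0.486, 0.518, -0.483]
force: [-12.0, -4.5, 59.3]
grip_width: 0.076
t 6.8 p [0.3804 0.0574 0.0215] ty [ 0.998  0.063 -0.001] grip 0.076 F [-12.   -4.5  59.3] delta [0.0015, -0.0005, 0.0014] roll 0.08612577297769519 q7 0.15
```

```bash
python3 -m crank '[{"delta_pos":[-0.0022,0,0],"roll":0,"hand":1},{"delta_pos":[-0.0015,0,0],"roll":0,"hand":0.8},{"delta_pos":[-0.0015,0,0],"roll":0,"hand":0.6},{"delta_pos":[-0.0015,0,0],"roll":0,"hand":0.55},{"delta_pos":[-0.0015,0,0],"roll":0,"hand":0.55}]' 80
python3 - <<'E'
from h import *
to([.380,.056,.02],3.5)
E
```

```text
time_s: 7.3
position: [0.3805, 0.0575, 0.023]
tool_rot: [0.513, 0.486, 0.518, -0.482]
force: [-0.3, -0.2, 0.4]
grip_width: 0.45
t 7.3 p [0.3805 0.0575 0.023 ] ty [ 0.998  0.063 -0.001] grip 0.45 F [-0.3 -0.2  0.4] delta [0.003, -0.0006, 0.0015] roll 0.10493352026439595 q7 0.15
```

```bash
python3 -m crank '[{"delta_pos":[-0.05,0,0],"roll":0,"hand":0.55},{"delta_pos":[-0.1,0,0],"roll":-5,"hand":0.4},{"delta_pos":[-0.15,0.03,0],"roll":-13,"hand":0.2},{"delta_pos":[-0.2,0.06,0],"roll":-21,"hand":0.1},{"delta_pos":[-0.22,0.1,0],"roll":-30,"hand":0.1},{"delta_pos":[-0.22,0.12,0],"roll":-38,"hand":0.1},{"delta_pos":[-0.22,0.12,0],"roll":-47,"hand":0.1},{"delta_pos":[-0.22,0.12,0],"roll":-55,"hand":0.1},{"delta_pos":[-0.22,0.12,0],"roll":-64,"hand":0.1},{"delta_pos":[-0.22,0.12,0],"roll":-72,"hand":0.1}]' 30
python3 -m crank '[{"delta_pos":[0,0,0],"roll":-8,"hand":0.1},{"delta_pos":[0,0,0],"roll":-16,"hand":0.1},{"delta_pos":[0,0,0],"roll":-16,"hand":0.1}]' 30
python3 - <<'E'
from h import *
C=cal('wrist'); to([.52,.065,.05],93.5); im,d=camera('wrist'); np.savez('w5.npz',d=d,K=C[0],k=C[1],R=C[2],t=C[3]); cv2.imwrite('pics/w5.png',im)
E
```

```text
time_s: 8.3
position: [0.5004, 0.0634, 0.2424]
tool_rot: [0.701, 0.089, 0.703, -0.084]
force: [0.7, 0.6, 0.8]
grip_width: 0.899
time_s: 8.6
position: [0.5003, 0.0632, 0.2421]
tool_rot: [0.706, -0.01, 0.708, 0.015]
force: [0.0, 0.2, -0.5]
grip_width: 0.899
t 8.6 p [0.5003 0.0632 0.2421] ty [-0.036  0.999  0.007] grip 0.899 F [ 0.   0.2 -0.5] delta [0.192, -0.0003, 0.0203] roll -1.4368647859856054 q7 1.48
```

View pics/w5.png

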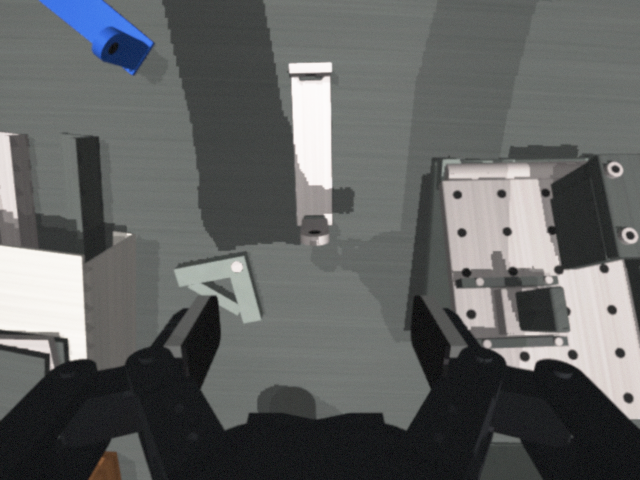

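```bash
python3 - <<'E'
from h import *
C,d=loadC('w5.npz'); im=cv2.imread('pics/w5.png'); P=cloud('wrist',d,C)
cv2.imwrite('pics/w5z.png',cv2.resize(im[55:255,270:370],None,fx=3,fy=3,interpolation=2))
s=P[55:90,280:340]; m=(s[...,2]>.027)&(s[...,2]<.045); print('short',s[m].mean(0),s[m].min(0),s[m].max(0),m.sum())
s=P[210:250,290:345]; m=(s[...,2]>.045)&(s[...,2]<.08); print('tall',s[m].mean(0),s[m].min(0),s[m].max(0),m.sum())
s=P[90:210,285:340]; m=(s[...,2]>.001)&(s[...,2]<.012)&(cv2.cvtColor(im,6)[90:210,285:340]>170); q=s[m]; print('base',q.mean(0)); f=np.polyfit(q[:,0],q[:,1],1); print(np.degrees(np.arctan(f[0])))
E
```

```text
short [0.38290169 0.05637714 0.0350673 ] [0.3774101  0.03863279 0.02712351] [0.38753684 0.07427913 0.03797421] 494
tall [0.52226253 0.06533713 0.06325722] [0.51903902 0.05222518 0.04504059] [0.52890206 0.07805761 0.07203648] 461
base [0.43907174 0.06088619 0.00550963]
6.383101723150198
```

View pics/w5z.png

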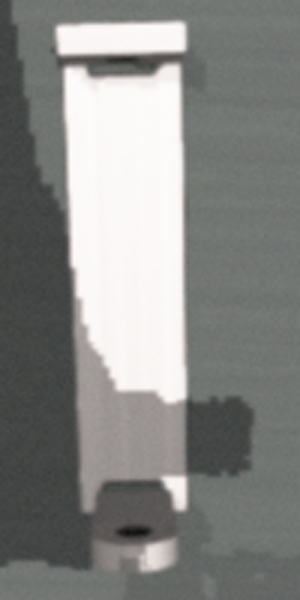

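```bash
python3 - <<'E'
from h import *
to([.5243,.0652,.10],93.5)
E
python3 -m crank '[{"delta_pos":[0.05,0.002,0.024],"roll":-1.5,"hand":0.3},{"delta_pos":[0.1,0.002,0.024],"roll":-1.5,"hand":0.3},{"delta_pos":[0.142,0.002,0.024],"roll":-1.5,"hand":0.3},{"delta_pos":[0.142,0.002,0.024],"roll":-1.5,"hand":0.3}]' 30
python3 - <<'E'
from h import *
to([.5243,.0652,.04],93.5)
E
```

```text
t 8.65 p [0.5003 0.0632 0.2421] ty [-0.031  1.     0.007] grip 0.897 F [-1.  -0.8  0.3] delta [0.1421, 0.0003, 0.0244] roll -1.7320670297285545 q7 1.47
time_s: 9.05
position: [0.5196, 0.0663, 0.0946]
tool_rot: [0.702, -0.018, 0.712, 0.02]
force: [-0.7, -1.2, -0.4]
grip_width: 0.699
t 9.05 p [0.5196 0.0663 0.0946] ty [-0.054  0.999  0.004] grip 0.699 F [-0.7 -1.2 -0.4] delta [0.0546, -0.0016, 0.0054] roll -0.42348904228097695 q7 1.59
```

```bash
python3 -m crank '[{"delta_pos":[0.02,-0.0016,0.0054],"roll":-0.4,"hand":0.3},{"delta_pos":[0.045,-0.0016,0.0054],"roll":-0.4,"hand":0.3},{"delta_pos":[0.0545,-0.0016,0.0054],"roll":-0.4,"hand":0.3},{"delta_pos":[0.0545,-0.0016,0.0054],"roll":-0.4,"hand":0.3}]' 30
python3 - <<'E'
from h import *
to([.5243,.0652,.04],93.5);print(pose()[2].round(3))
E
```

```text
time_s: 9.45
position: [0.5243, 0.0652, 0.0406]
tool_rot: [0.702, -0.02, 0.712, 0.022]
force: [-0.4, -1.0, -0.3]
grip_width: 0.702
t 9.45 p [0.5243 0.0652 0.0406] ty [-0.059  0.998  0.004] grip 0.702 F [-0.4 -1.  -0.3] delta [0.0006, 0.0, -0.0] roll -0.10719826249942344 q7 1.63
[[-0.014 -0.059  0.998]
 [ 0.003  0.998  0.059]
 [-1.     0.004 -0.014]]
```

Close gently on the tall lug.

```bash
python3 -m crank '[{"delta_pos":[0,0,0],"roll":0,"hand":0.6},{"delta_pos":[0,0,0],"roll":0,"hand":0.8},{"delta_pos":[0,0,0],"roll":0,"hand":1},{"delta_pos":[0,0,0],"roll":0,"hand":1},{"delta_pos":[0,0,0],"roll":0,"hand":1}]' 25
python3 - <<'E'
from h import *
to([.5243,.0652,.04],93.5)
C=cal('wrist');im,d=camera('wrist');cv2.imwrite('pics/w6.png',im)
E
```

```text
time_s: 9.95
position: [0.5254, 0.0654, 0.0423]
tool_rot: [0.703, -0.019, 0.711, 0.022]
force: [-1.8, -0.6, 7.0]
grip_width: 0.303
t 9.95 p [0.5254 0.0654 0.0423] ty [-0.059  0.998  0.005] grip 0.303 F [-1.8 -0.6  7. ] delta [0.0023, -0.0002, -0.0011] roll -0.11775671636587504 q7 1.63
```

View pics/w6.png

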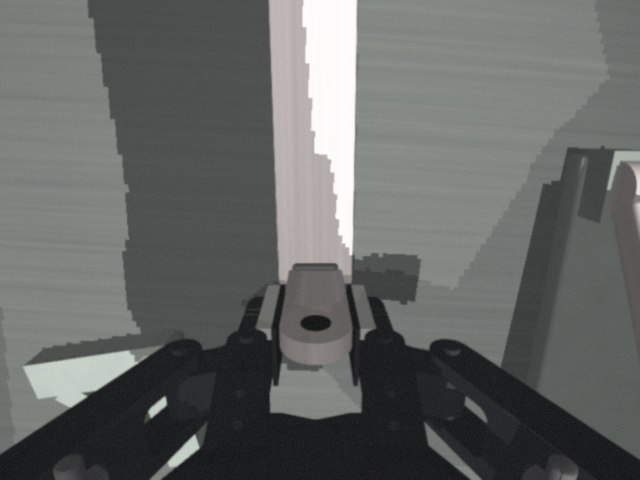

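```bash
python3 -m crank '[{"delta_pos":[-0.012,0,-0.005],"roll":0,"hand":1},{"delta_pos":[-0.0246,0,-0.011],"roll":0,"hand":1},{"delta_pos":[-0.036,0,-0.018],"roll":0,"hand":1},{"delta_pos":[-0.047,0,-0.026],"roll":0,"hand":1},{"delta_pos":[-0.057,0,-0.035],"roll":0,"hand":1},{"delta_pos":[-0.066,0,-0.0445],"roll":0,"hand":1},{"delta_pos":[-0.066,0,-0.0445],"roll":0,"hand":1}]' 25
python3 - <<'E'
from h import *
to([.48,.0652,.11],93.5)
C=cal('wrist');im,d=camera('wrist');cv2.imwrite('pics/w7.png',im);np.savez('w7.npz',d=d,K=C[0],k=C[1],R=C[2],t=C[3])
P=cloud('wrist',d,C)
s=P[0:260,270:360].reshape(-1,3);s=s[(abs(s[:,1]-.0605)<.016)&(s[:,2]>.0)&(s[:,0]>.40)&(s[:,0]<.47)]
f=np.polyfit(s[:,0],s[:,2],1);print(f,np.degrees(np.arctan(f[0])),len(s))
E
```

```text
time_s: 10.7
position: [0.4807, 0.0626, 0.11]
tool_rot: [0.703, -0.019, 0.711, 0.023]
force: [0.4, -0.9, -4.3]
grip_width: 0.302
t 10.7 p [0.4807 0.0626 0.11  ] ty [-0.059  0.998  0.006] grip 0.302 F [ 0.4 -0.9 -4.3] delta [0.0, 0.0027, -0.0006] roll -0.11579551495428575 q7 1.57
[0.02978721 0.05538681] 1.7061771125953988 10171
```

View pics/w7.png

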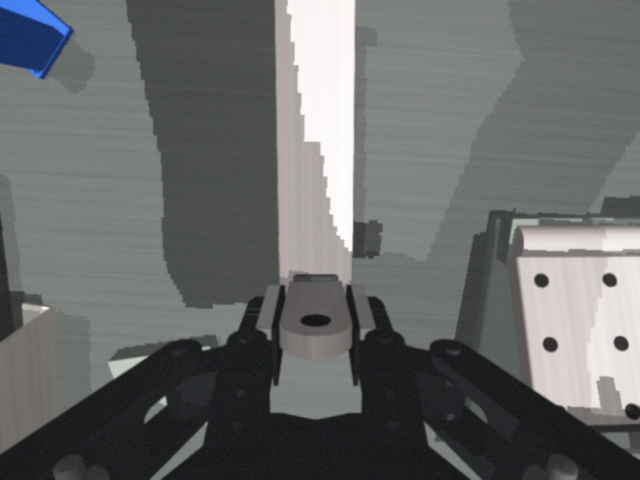

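```bash
python3 -m crank '[{"delta_pos":[0,0,0],"roll":0,"hand":1},{"delta_pos":[-0.03,0,0],"roll":0,"hand":1},{"delta_pos":[0.0,0,0],"roll":0,"hand":1},{"delta_pos":[0,0,0],"roll":0,"hand":1}]' 20
cat >> h.py <<'E'
def tilt(name):
    C=cal('wrist');im,d=camera('wrist');cv2.imwrite(f'pics/{name}.png',im);np.savez(f'{name}.npz',d=d,K=C[0],k=C[1],R=C[2],t=C[3])
    s,p,M=pose(); P=(cloud('wrist',d,C)-p)@M  # tool coords: x down,y,z fwd
    q=P[0:260].reshape(-1,3); dd=d[0:260].ravel(); k=(dd>0)&(abs(q[:,1])<.012)&(q[:,2]<-.012)&(q[:,2]>-.09)&(q[:,0]<p[2]+.004)
    q=q[k]; f=np.polyfit(q[:,2],-q[:,0],1); r=-q[:,0]-np.polyval(f,q[:,2]); g=abs(r)<.006; f=np.polyfit(q[g,2],-q[g,0],1)
    print('tilt',np.degrees(np.arctan(f[0])),'z at tcp x',f[1],len(q),r.std())
E
python3 - <<'E'
from h import *
to([.48,.0652,.11],93.5); tilt('w8')
E
```

```text
time_s: 11.15
position: [0.48, 0.0626, 0.1073]
tool_rot: [0.702, -0.02, 0.712, 0.023]
force: [-0.5, -0.8, -4.0]
grip_width: 0.295
t 11.15 p [0.48   0.0626 0.1073] ty [-0.059  0.998  0.005] grip 0.295 F [-0.5 -0.8 -4. ] delta [-0.0026, 0.0026, 0.0001] roll -0.08543616709818025 q7 1.57
tilt 28.674362692599548 z at tcp x -0.04503830143706393 6787 0.0006990504992061045
```

```bash
python3 -m crank '[{"delta_pos":[0,0,0],"roll":0,"hand":1},{"delta_pos":[0,0,0],"roll":0,"hand":1},{"delta_pos":[-0.02,0,0],"roll":0,"hand":1},{"delta_pos":[-0.05,0,0],"roll":0,"hand":1},{"delta_pos":[-0.09,0,0],"roll":0,"hand":1},{"delta_pos":[-0.13,0,0],"roll":0,"hand":1},{"delta_pos":[-0.17,0,0],"roll":0,"hand":1},{"delta_pos":[-0.2,0,0],"roll":0,"hand":1},{"delta_pos":[-0.21,0,0],"roll":0,"hand":1},{"delta_pos":[-0.21,0,0],"roll":0,"hand":1}]' 110
cat >> h.py <<'E'
def nt(dx,dy,dz,G=(.147,0,.0513)):
    O,A=nestframe(); return O+A@(np.array(G)+[dx,dy,dz])-[0,0,.008]
def nestpos():
    O,A=nestframe(); s,p,M=pose(); g=(p+[0,0,.008]-O)@A; print('nest offset mm',((g-[.147,0,.0513])*1000).round(1))
E
python3 - <<'E'
from h import *
to(nt(.075,-.003,.04),93.5); tilt('w9'); print(nt(.075,-.003,.04),nt(.07,-.0035,.006),nt(0,0,0))
E
```

```text
time_s: 12.2
position: [0.4836, 0.0617, 0.319]
tool_rot: [0.703, -0.019, 0.711, 0.023]
force: [-0.8, -0.2, -4.1]
grip_width: 0.275
t 12.2 p [0.4836 0.0617 0.319 ] ty [-0.059  0.998  0.005] grip 0.275 F [-0.8 -0.2 -4.1] delta [0.0775, 0.2413, 0.1592] roll -0.1087761592837353 q7 1.46
tilt 28.99379953808302 z at tcp x -0.0437693413047999 6735 0.0007022423344572075
[0.62739758 0.3122766  0.24086812] [0.64007435 0.31255101 0.20892326] [0.58234638 0.31252676 0.1687271 ]
```

View pics/w9.png

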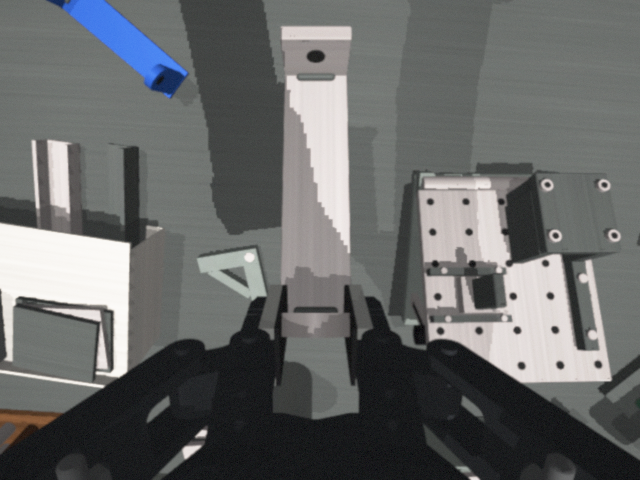

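```bash
python3 - <<'E'
from h import *
C,d=loadC('w9.npz');P=cloud('wrist',d,C);s,p,M=pose()
q=(P-p)@M
th=np.radians(29)
G=np.array([-.008,0,0])
for v in range(24,42,2):
    a=np.median(q[v,290:340],axis=0)-G; fwd=a[2];up=-a[0]
    print(v,a[1].round(4),'bx',round(fwd*np.cos(th)+up*np.sin(th),4),'bz',round(-fwd*np.sin(th)+up*np.cos(th),4))
row=d[33];qq=q[33]; m=[u for u in range(270,365) if 0<d[33,u]<d[33,316]+.02]; print('lug y span',qq[m[0],1],qq[m[-1],1])
u=np.array(m);row=60;m=[u for u in range(270,365) if 0<d[60,u]<d[60,316]+.01];print(q[60,m[0],1],q[60,m[-1],1])
E
```

```text
24 -0.0001 bx -0.3117 bz -0.2019
26 0.0 bx -0.1448 bz -0.0154
28 0.0002 bx -0.1435 bz -0.0153
30 0.0002 bx -0.1422 bz -0.0152
32 0.0 bx -0.141 bz -0.0152
34 0.0 bx -0.1399 bz -0.0152
36 0.0 bx -0.1388 bz -0.0154
38 0.0 bx -0.1375 bz -0.0153
40 0.0 bx -0.1373 bz -0.0164
lug y span -0.017246928235634014 0.01794002144670759
-0.017060635029112238 0.018210711777596065
```

```bash
sed -i 's/(.147,0,.0513)/(.1455,0,.0503)/; s/\[.147,0,.0513\]/[.1455,0,.0503]/' h.py; python3 -m crank '[{"delta_pos":[0,0.01,0.01],"roll":0,"hand":1},{"delta_pos":[0,0.04,0.03],"roll":0,"hand":1},{"delta_pos":[0,0.08,0.06],"roll":0,"hand":1},{"delta_pos":[0,0.12,0.09],"roll":0,"hand":1},{"delta_pos":[0,0.16,0.12],"roll":0,"hand":1},{"delta_pos":[0,0.2,0.14],"roll":0,"hand":1},{"delta_pos":[0.01,0.23,0.155],"roll":0,"hand":1},{"delta_pos":[0.03,0.24,0.158],"roll":0,"hand":1},{"delta_pos":[0.055,0.241,0.158],"roll":0,"hand":1},{"delta_pos":[0.07,0.241,0.158],"roll":0,"hand":1}]' 110
python3 - <<'E'
from h import *
to(nt(.07,-.0035,.012),93.5); nestpos(); tilt('w10')
E
```

```text
time_s: 13.25
position: [0.6237, 0.3128, 0.2405]
tool_rot: [0.699, -0.021, 0.714, 0.022]
force: [0.3, -0.2, -3.3]
grip_width: 0.277
t 13.25 p [0.6237 0.3128 0.2405] ty [-0.061  0.998  0.002] grip 0.277 F [ 0.3 -0.2 -3.3] delta [0.0278, -0.0013, 0.0131] roll -0.013788580260211347 q7 1.22
nest offset mm [73.1 -2.3 42.6]
tilt 28.924846252767647 z at tcp x -0.043764506450493394 6715 0.0006888435657043572
```

View pics/w10.png

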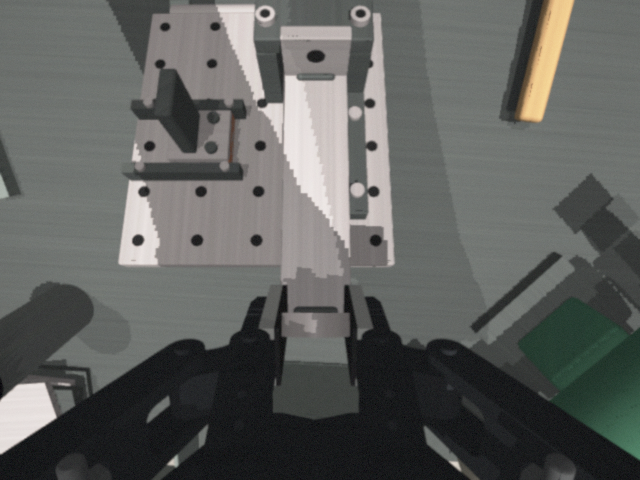

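```bash
python3 -m crank '[{"delta_pos":[0.01,-0.0013,0.006],"roll":0,"hand":1},{"delta_pos":[0.02,-0.0013,0.012],"roll":0,"hand":1},{"delta_pos":[0.028,-0.0013,0.013],"roll":0,"hand":1},{"delta_pos":[0.028,-0.0013,0.013],"roll":0,"hand":1}]' 110
python3 - <<'E'
from h import *
to(nt(.05,-.0035,.007),93.5); nestpos(); print(pose()[2].round(3))
E
```

```text
time_s: 13.7
position: [0.6355, 0.3106, 0.2093]
tool_rot: [0.698, -0.021, 0.715, 0.02]
force: [-0.1, -0.1, -3.8]
grip_width: 0.276
t 13.7 p [0.6355 0.3106 0.2093] ty [-0.059  0.998 -0.   ] grip 0.276 F [-0.1 -0.1 -3.8] delta [0.0115, 0.0017, -0.0136] roll -0.11000028163957154 q7 1.24
nest offset mm [67.6 -5.2  9.7]
[[-0.024 -0.059  0.998]
 [-0.002  0.998  0.059]
 [-1.    -0.    -0.024]]
```

```bash
python3 - <<'E'
from h import *
to(nt(.066,-.0035,.002),93.5); 
E
python3 -m crank '[{"delta_pos":[0.004,0.001,0],"roll":0,"hand":1},{"delta_pos":[0.0075,0.0017,0.002],"roll":0,"hand":1},{"delta_pos":[0.0075,0.0017,0.002],"roll":0,"hand":1}]' 110
python3 - <<'E'
from h import *
to(nt(.035,-.0035,.002),93.5); nestpos(); tilt('w11')
E
```

```text
t 13.7 p [0.6355 0.3106 0.2093] ty [-0.059  0.998 -0.   ] grip 0.276 F [-0.1 -0.1 -3.8] delta [0.0074, 0.0017, 0.0026] roll -0.11000028163957154 q7 1.24
time_s: 14.0
position: [0.6371, 0.3126, 0.2017]
tool_rot: [0.698, -0.021, 0.715, 0.021]
force: [0.3, -0.2, -3.1]
grip_width: 0.277
t 14.0 p [0.6371 0.3126 0.2017] ty [-0.059  0.998 -0.   ] grip 0.277 F [ 0.3 -0.2 -3.1] delta [0.016, -0.0002, -0.0258] roll -0.09840150482665422 q7 1.24
nest offset mm [65.3 -3.3  2.2]
tilt 28.838756354917034 z at tcp x -0.045193515547936755 6739 0.0007018277465613581
```

View pics/w11.png

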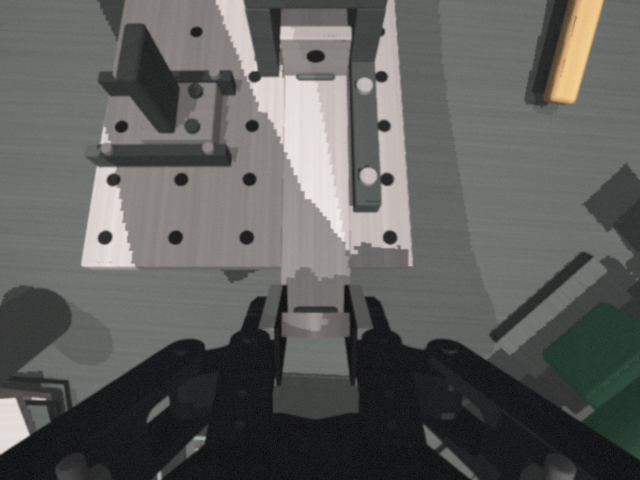

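```bash
python3 - <<'E'
from h import *
C,d=loadC('w11.npz');O,A=nestframe()
f=lambda p:proj('wrist',[O+A@(np.array(p)/1000)],C)[0].round(1)
for p in [(62,-25,0),(62,18,0),(62,-25,50),(62,18,50),(62,-37,62),(62,32,62),(150,18,0),(150,18,14),(106,18,14),(180,-130,0),(180,50,0)]: print(p,f(p))
im=cv2.imread('pics/w11.png');cv2.imwrite('pics/w11z.png',cv2.resize(im[0:220,230:410],None,fx=3.5,fy=3.5)[:600])
P=cloud('wrist',d,C); N=(P-O)@A*1000
# leg front faces: rows 60..70
for v in (20,40,60,90,120,150,180):
    print(v,[(u,N[v,u].round(0).astype(int).tolist()) for u in range(250,390,8)])
E
```

```text
(62, -25, 0) [279.3  77.2]
(62, 18, 0) [349.1  77.1]
(62, -25, 50) [269.8  10.1]
(62, 18, 50) [358.  10.]
(62, -37, 62) [240.5 -11.3]
(62, 32, 62) [391.5 -11.4]
(150, 18, 0) [353.1 213.3]
(150, 18, 14) [355.8 205.1]
(106, 18, 14) [353.4 129. ]
(180, -130, 0) [ 79.7 267. ]
(180, 50, 0) [414.4 266.8]
20 [(250, [62, -36, 44]), (258, [62, -32, 44]), (266, [62, -28, 44]), (274, [48, -26, 30]), (282, [18, -24, 0]), (290, [19, -19, 0]), (298, [18, -14, 0]), (306, [19, -9, 1]), (314, [19, -4, 0]), (322, [18, 2, 0]), (330, [19, 7, 0]), (338, [19, 12, 0]), (346, [18, 17, -1]), (354, [57, 17, 39]), (362, [62, 21, 44]), (370, [61, 25, 43]), (378, [61, 29, 43]), (386, [18, 43, -1])]
40 [(250, [34, -44, 0]), (258, [62, -34, 31]), (266, [62, -29, 31]), (274, [59, -26, 27]), (282, [71, -20, 41]), (290, [71, -16, 40]), (298, [71, -12, 40]), (306, [71, -8, 40]), (314, [71, -3, 41]), (322, [71, 1, 40]), (330, [72, 5, 41]), (338, [71, 9, 40]), (346, [73, 12, 43]), (354, [60, 18, 29]), (362, [62, 22, 30]), (370, [62, 27, 30]), (378, [62, 31, 31]), (386, [34, 42, 0])]
60 [(250, [50, -44, 0]), (258, [61, -
[... 1205 characters left out ...]
(282, [112, -22, 0]), (290, [117, -17, 10]), (298, [116, -12, 10]), (306, [116, -8, 9]), (314, [116, -4, 9]), (322, [117, 1, 10]), (330, [117, 5, 11]), (338, [117, 10, 10]), (346, [117, 14, 10]), (354, [119, 18, 14]), (362, [120, 22, 16]), (370, [119, 27, 15]), (378, [118, 31, 13]), (386, [111, 38, 0])]
180 [(250, [130, -40, 0]), (258, [130, -35, 0]), (266, [130, -31, 0]), (274, [130, -26, -1]), (282, [130, -22, 0]), (290, [134, -17, 10]), (298, [134, -12, 9]), (306, [134, -8, 9]), (314, [134, -4, 9]), (322, [134, 1, 10]), (330, [134, 5, 9]), (338, [134, 9, 9]), (346, [134, 14, 9]), (354, [135, 18, 12]), (362, [137, 21, 17]), (370, [137, 25, 17]), (378, [136, 30, 15]), (386, [213, -3, 197])]
```

View pics/w11z.png

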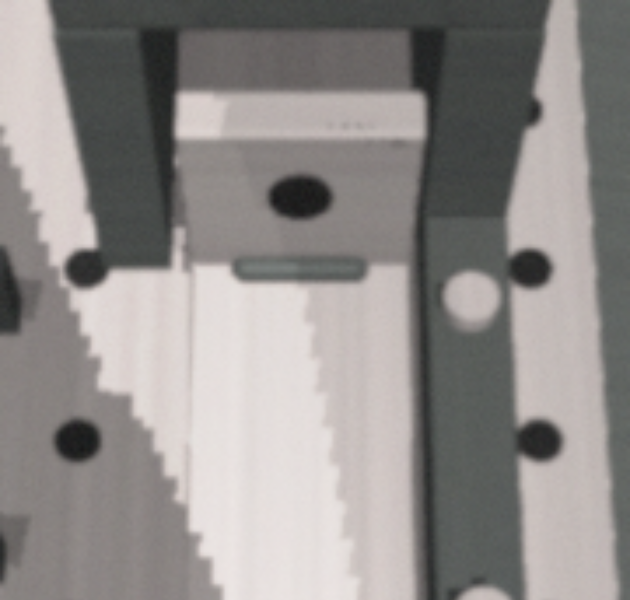

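```bash
python3 - <<'E'
from h import *
to(nt(.033,-.0035,.002),93.5); to(nt(.004,-.0035,.002),93.5)
E
python3 -m crank '[{"delta_pos":[0.006,0,-0.009],"roll":0,"hand":1},{"delta_pos":[0.0115,0,-0.018],"roll":0,"hand":1},{"delta_pos":[0.017,0,-0.0275],"roll":0,"hand":1},{"delta_pos":[0.017,0,-0.0275],"roll":0,"hand":1}]' 110
python3 - <<'E'
from h import *
to(nt(.004,-.0035,.002),93.5); nestpos()
E
```

```text
t 14.05 p [0.6372 0.3125 0.2019] ty [-0.059  0.998 -0.   ] grip 0.279 F [ 0.5 -0.1 -3.3] delta [0.0172, -0.0001, -0.0276] roll -0.10287827243371339 q7 1.24
t 14.05 p [0.6372 0.3125 0.2019] ty [-0.059  0.998 -0.   ] grip 0.279 F [ 0.5 -0.1 -3.3] delta [0.0323, -0.0002, -0.0523] roll -0.10287827243371339 q7 1.24
time_s: 14.45
position: [0.6079, 0.3111, 0.1854]
tool_rot: [0.698, -0.022, 0.716, 0.021]
force: [-0.4, 0.1, -3.7]
grip_width: 0.275
t 14.45 p [0.6079 0.3111 0.1854] ty [-0.06   0.998 -0.   ] grip 0.275 F [-0.4  0.1 -3.7] delta [0.0151, -0.0006, -0.0234] roll -0.04708594570566049 q7 1.22
nest offset mm [31.9 -3.   2.7]
```

```bash
python3 -m crank '[{"delta_pos":[0.005,-0.0006,-0.008],"roll":0,"hand":1},{"delta_pos":[0.010,-0.0006,-0.016],"roll":0,"hand":1},{"delta_pos":[0.0145,-0.0006,-0.0235],"roll":0,"hand":1},{"delta_pos":[0.0145,-0.0006,-0.0235],"roll":0,"hand":1}]' 110
python3 - <<'E'
from h import *
to(nt(0,-.0035,0),93.5); nestpos(); tilt('w12')
E
```

```text
time_s: 14.85
position: [0.5833, 0.3093, 0.1712]
tool_rot: [0.698, -0.022, 0.716, 0.021]
force: [-1.5, -0.1, -4.1]
grip_width: 0.277
t 14.85 p [0.5833 0.3093 0.1712] ty [-0.061  0.998 -0.   ] grip 0.277 F [-1.5 -0.1 -4.1] delta [0.0042, -0.0002, -0.0015] roll -0.01619714577186926 q7 1.21
nest offset mm [ 3.4 -3.3  2.8]
tilt 27.286909094342054 z at tcp x -0.04615243368030712 7770 0.0162864082842282
```

View pics/w12.png

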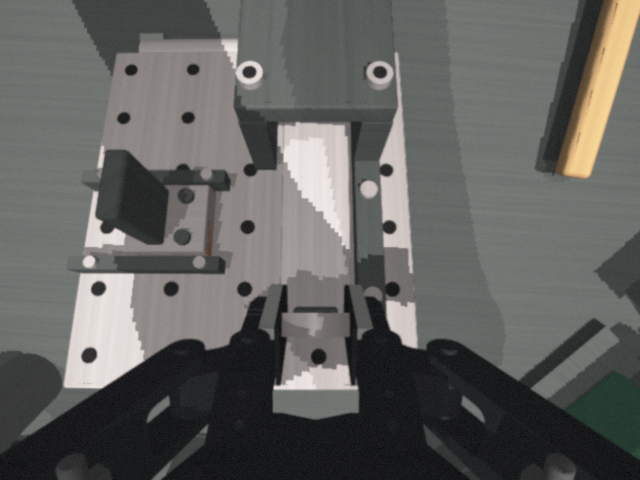

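```bash
python3 -m crank '[{"delta_pos":[0.001,0,0.0005],"roll":0,"hand":1},{"delta_pos":[0.002,0,0.001],"roll":0,"hand":1},{"delta_pos":[0.002,0,0.001],"roll":0,"hand":1}]' 20
python3 - <<'E'
from h import *
to(nt(0.003,-.0035,0),93.5); nestpos(); tilt('w13')
C,d=loadC('w13.npz');O,A=nestframe();N=(cloud('wrist',d,C)-O)@A*1000
for v in range(130,290,25): print(v,np.median(N[v,290:340],axis=0).round(1))
E
```

```text
time_s: 15.2
position: [0.5846, 0.3094, 0.17]
tool_rot: [0.697, -0.022, 0.716, 0.021]
force: [-3.6, -1.3, 2.2]
grip_width: 0.283
t 15.2 p [0.5846 0.3094 0.17  ] ty [-0.061  0.998  0.   ] grip 0.283 F [-3.6 -1.3  2.2] delta [0.0014, -0.0002, -0.0002] roll -0.024581174931100236 q7 1.21
nest offset mm [ 3.9 -3.3  1.1]
tilt 27.18969687611021 z at tcp x -0.04612569545798365 7785 0.01699707122014883
130 [43.2 -3.3  9.9]
155 [58.1 -3.1  9.1]
180 [72.6 -3.3  8.5]
205 [86.6 -3.3  7.8]
230 [100.2  -3.3   7.1]
255 [113.5  -3.3   6.6]
280 [126.3  -3.3   5.8]
```

```bash
python3 -m crank '[{"delta_pos":[-0.007,0,0],"roll":0,"hand":1},{"delta_pos":[0,0,-0.001],"roll":0,"hand":1},{"delta_pos":[0.0,0,-0.002],"roll":0,"hand":1},{"delta_pos":[0.0,0,-0.002],"roll":0,"hand":1}]' 20
python3 - <<'E'
from h import *
to(nt(0.0,0,0),93.5); nestpos(); tilt('w14')
C,d=loadC('w14.npz');O,A=nestframe();N=(cloud('wrist',d,C)-O)@A*1000
for v in range(130,290,25): print(v,np.median(N[v,290:340],axis=0).round(1))
E
```

```text
time_s: 15.65
position: [0.5831, 0.3092, 0.1698]
tool_rot: [0.698, -0.022, 0.716, 0.021]
force: [3.1, 0.0, -2.9]
grip_width: 0.277
t 15.65 p [0.5831 0.3092 0.1698] ty [-0.06   0.998  0.   ] grip 0.277 F [ 3.1  0.  -2.9] delta [0.0027, 0.0034, -0.0013] roll -0.03597564227966643 q7 1.21
nest offset mm [ 2.5 -3.4  1.6]
tilt 27.463898316457794 z at tcp x -0.046546331289456885 7794 0.016934425063359734
130 [41.4 -3.4  9.6]
155 [56.4 -3.4  8.9]
180 [71.  -3.4  8.5]
205 [85.2 -3.1  8. ]
230 [98.8 -3.4  7.4]
255 [112.1  -3.4   7. ]
280 [125.   -3.4   6.4]
```

```bash
python3 -m crank '[{"delta_pos":[0,0,0],"roll":0,"hand":0.7},{"delta_pos":[0,0,0],"roll":0,"hand":0.6},{"delta_pos":[0,0,0],"roll":0,"hand":0.55},{"delta_pos":[0,0,0],"roll":0,"hand":0.55}]' 20
python3 - <<'E'
from h import *
to(nt(0.0,0,0),93.5); nestpos(); tilt('w15')
C,d=loadC('w15.npz');O,A=nestframe();N=(cloud('wrist',d,C)-O)@A*1000
for v in range(130,290,25): print(v,np.median(N[v,290:340],axis=0).round(1))
E
```

```text
time_s: 16.1
position: [0.5829, 0.3093, 0.17]
tool_rot: [0.698, -0.022, 0.716, 0.021]
force: [-0.7, 0.4, 0.3]
grip_width: 0.451
t 16.1 p [0.5829 0.3093 0.17  ] ty [-0.061  0.998  0.   ] grip 0.451 F [-0.7  0.4  0.3] delta [0.0029, 0.0033, -0.0011] roll -0.027144052401908425 q7 1.21
nest offset mm [ 2.4 -3.3  1.9]
tilt 29.6706394857951 z at tcp x -0.048645536113027854 7622 0.018431806349035858
130 [38.5 -3.   5.1]
155 [54.2 -3.3  5. ]
180 [69.3 -3.3  5. ]
205 [83.9 -3.3  4.9]
230 [98.  -3.3  5.1]
255 [111.5  -3.3   4.8]
280 [124.7  -3.3   5.2]
```

View pics/w15.png

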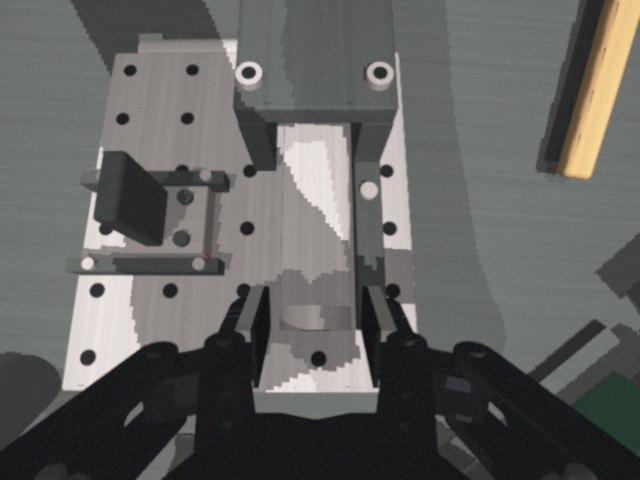

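```bash
cat >> h.py <<'E'
def measure(f):
    C,d=loadC(f);O,A=nestframe();N=(cloud('wrist',d,C)-O)@A*1000
    q=N[200:360,270:365].reshape(-1,3)
    k=(q[:,2]>25)&(q[:,2]<74)&(abs(q[:,1]+1)<22)&(q[:,0]>125)&(q[:,0]<165)
    t=q[k]
    if len(t): print('tall lug x: face',np.percentile(t[(t[:,2]<66),0],[10,50,90]).round(1),'all x',np.percentile(t[:,0],[2,50,98]).round(1),'y',np.percentile(t[:,1],[1,99]).round(1),'z',np.percentile(t[:,2],[1,99]).round(1),len(t))
    im=cv2.imread(f.replace('npz','png').join(['pics/',''])) 
    for x0 in range(66,130,12):
        k=(abs(N[...,0]-x0)<4)&(N[...,1]>-40)&(N[...,1]<17.2)&(N[...,2]>3.4)&(N[...,2]<7)&(d>0)
        print(x0,'base y',np.percentile(N[k][:,1],[1,99]).round(1),k.sum(),end=' | ')
    print()
E
python3 - <<'E'
from h import *
measure('w15.npz')
im=cv2.imread('pics/w15.png');cv2.imwrite('pics/w15z.png',cv2.resize(im[110:340,230:410],None,fx=3.4,fy=2.6))
E
```

```text
tall lug x: face [141.1 145.5 149.8] all x [137.8 145.6 149.8] y [-22.   16.5] z [35.  70.8] 1961
66 base y [-20.8  14.7] 876 | 78 base y [-20.6  14.5] 882 | 90 base y [-20.8  14.7] 944 | 102 base y [-20.5  14.5] 967 | 114 base y [-20.8  14.7] 1029 | 126 base y [-20.5  14.4] 1076 |
```

View pics/w15z.png

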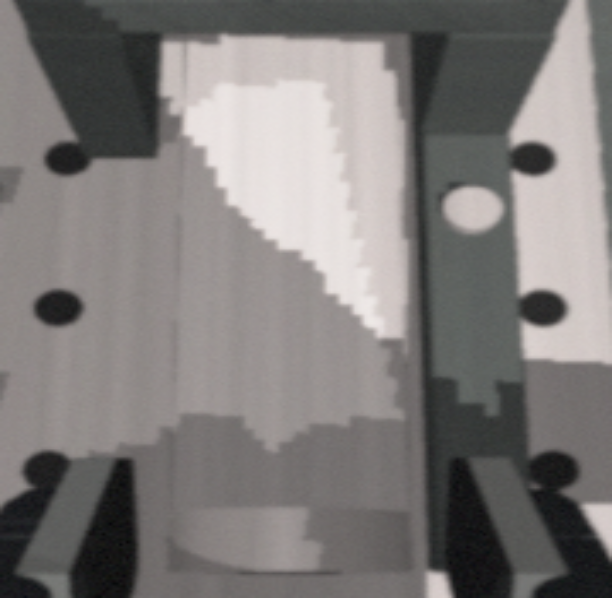

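```bash
python3 -m crank '[{"delta_pos":[0,0,0],"roll":0,"hand":0.7},{"delta_pos":[0,0,0],"roll":0,"hand":1},{"delta_pos":[0,0,0],"roll":0,"hand":1},{"delta_pos":[0,0.001,0],"roll":0,"hand":1},{"delta_pos":[0,0.002,0],"roll":0,"hand":1},{"delta_pos":[0,0.003,0],"roll":0,"hand":1}]' 20
python3 - <<'E'
from h import *
to(nt(0.0,0,0),93.5); nestpos(); tilt('w16'); measure('w16.npz')
E
```

```text
time_s: 16.75
position: [0.5828, 0.3112, 0.1702]
tool_rot: [0.698, -0.022, 0.716, 0.02]
force: [-2.0, -4.4, 5.1]
grip_width: 0.304
t 16.75 p [0.5828 0.3112 0.1702] ty [-0.06   0.998 -0.001] grip 0.304 F [-2.  -4.4  5.1] delta [0.0031, 0.0014, -0.0011] roll -0.06818076056428879 q7 1.2
nest offset mm [ 2.5 -1.4  2.1]
tilt 29.699331982487543 z at tcp x -0.04878593306911794 7587 0.01843367523302144
tall lug x: face [134.6 142.9 154.3] all x [133.2 146.1 158.6] y [-17.8  17. ] z [39.7 73.6] 3906
66 base y [-19.  16.] 857 | 78 base y [-19.2  16.3] 903 | 90 base y [-19.   16.1] 932 | 102 base y [-18.8  16.2] 979 | 114 base y [-19.   16.5] 1035 | 126 base y [-18.3  15.9] 1041 |
```

```bash
python3 -m crank '[{"delta_pos":[0,0.001,0],"roll":0,"hand":1},{"delta_pos":[0,0.002,0],"roll":0,"hand":1},{"delta_pos":[0.0005,0.002,-0.001],"roll":0,"hand":1},{"delta_pos":[0.001,0.002,-0.0017],"roll":0,"hand":1},{"delta_pos":[0.001,0.002,-0.0017],"roll":0,"hand":1}]' 20
python3 - <<'E'
from h import *
to(nt(0.0,0,0),93.5); nestpos(); tilt('w17'); measure('w17.npz')
E
```

```text
time_s: 17.3
position: [0.5826, 0.3121, 0.1702]
tool_rot: [0.699, -0.022, 0.715, 0.02]
force: [2.1, -6.3, 6.2]
grip_width: 0.301
t 17.3 p [0.5826 0.3121 0.1702] ty [-0.059  0.998 -0.002] grip 0.301 F [ 2.1 -6.3  6.2] delta [0.0031, 0.0005, -0.001] roll -0.1226141917339163 q7 1.2
nest offset mm [ 2.5 -0.5  2.1]
tilt 29.581714261248848 z at tcp x -0.048655127479986876 7603 0.018565785532993744
tall lug x: face [134.6 142.9 154.2] all x [133.2 145.9 158.5] y [-16.9  17.8] z [39.9 73.6] 3890
66 base y [-18.1  16.9] 845 | 78 base y [-18.3  17. ] 902 | 90 base y [-18.1  16.8] 931 | 102 base y [-17.9  17.1] 984 | 114 base y [-18.1  16.9] 1000 | 126 base y [-17.5  16.7] 1025 |
```

```bash
python3 -m crank '[{"delta_pos":[0.001,0.001,-0.0017],"roll":0,"hand":1},{"delta_pos":[0.002,0.002,-0.0035],"roll":0,"hand":1},{"delta_pos":[0.002,0.0025,-0.0035],"roll":0,"hand":1},{"delta_pos":[0.002,0.0025,-0.0035],"roll":0,"hand":1}]' 20
python3 - <<'E'
from h import *
to(nt(0.0,0,0),93.5); nestpos(); tilt('w18'); measure('w18.npz')
E
```

```text
time_s: 17.75
position: [0.5826, 0.3122, 0.1702]
tool_rot: [0.701, -0.021, 0.712, 0.019]
force: [5.2, -7.3, 8.7]
grip_width: 0.298
t 17.75 p [0.5826 0.3122 0.1702] ty [-0.056  0.998 -0.003] grip 0.298 F [ 5.2 -7.3  8.7] delta [0.0031, 0.0003, -0.001] roll -0.27216447658803133 q7 1.19
nest offset mm [ 2.4 -0.3  2.2]
tilt 29.289042851149322 z at tcp x -0.04837305053676491 7645 0.018440652709931886
tall lug x: face [134.5 142.6 154.2] all x [133.2 145.8 158.3] y [-16.7  18.1] z [39.7 73.5] 3865
66 base y [-18.3  17. ] 870 | 78 base y [-18.2  16.7] 892 | 90 base y [-17.9  16.9] 935 | 102 base y [-18.3  16.7] 970 | 114 base y [-18.   16.9] 1025 | 126 base y [-17.7  16.7] 1025 |
```

```bash
python3 -m crank '[{"delta_pos":[0,0,0],"roll":0,"hand":0.9},{"delta_pos":[0,0,0],"roll":0,"hand":0.6},{"delta_pos":[0,0,0],"roll":0,"hand":0.5},{"delta_pos":[0,-0.001,0],"roll":0,"hand":0.4},{"delta_pos":[-0.03,-0.001,0],"roll":0,"hand":0.4},{"delta_pos":[-0.08,-0.001,0],"roll":0,"hand":0.4},{"delta_pos":[-0.12,-0.001,0],"roll":0,"hand":0.4},{"delta_pos":[-0.12,-0.001,-0.03],"roll":0,"hand":0.4},{"delta_pos":[-0.12,-0.001,-0.06],"roll":0,"hand":0.4},{"delta_pos":[-0.12,-0.001,-0.06],"roll":0,"hand":0.4}]' 20
python3 - <<'E'
from h import *
to(nt(0.0,0,0),93.5); tilt('w19'); measure('w19.npz')
C,d=loadC('w19.npz');O,A=nestframe();N=(cloud('wrist',d,C)-O)@A*1000
k=(abs(N[...,2]-62)<3)&(abs(N[...,0]-95)<20)&(N[...,1]<-60); q=N[k];print('tab',q.mean(0),np.percentile(q,[2,98],axis=0).round(1),len(q))
k=(abs(N[...,2]-15.5)<2)&(abs(N[...,0]-95)<15)&(N[...,1]<-40)&(N[...,1]>-76); print('jaw',np.percentile(N[k][:,1],[2,98]))
print(sum(0 for _ in []), onz('wrist',[[320,240]],0,C))
E
```

```text
time_s: 18.8
position: [0.5214, 0.3095, 0.2918]
tool_rot: [0.701, -0.022, 0.713, 0.02]
force: [-0.2, 0.5, -0.5]
grip_width: 0.598
t 18.8 p [0.5214 0.3095 0.2918] ty [-0.059  0.998 -0.001] grip 0.598 F [-0.2  0.5 -0.5] delta [0.1236, -0.0004, 0.0623] roll -0.09727326259624647 q7 1.11
tilt 31.165839173487818 z at tcp x -0.13790521071286646 2893 0.018389151447760446
tall lug x: face [142.4 146.6 149.6] all x [141.8 146.  149.8] y [-13.   12.1] z [45.  70.9] 463
66 base y [-17.7  17. ] 308 | 78 base y [-17.6  16.8] 325 | 90 base y [-17.4  16.7] 335 | 102 base y [-18.1  16.5] 339 | 114 base y [-18.   16.4] 356 | 126 base y [-17.8  17.1] 370 | 
tab [ 95.220852   -83.10812475  61.64128277] [[ 80.6 -88.1  59.4]
 [108.8 -78.6  63.2]] 526
jaw [-75.75825139 -58.65264712]
0 [[0.57778723 0.31857861 0.        ]]
```

View pics/w19.png

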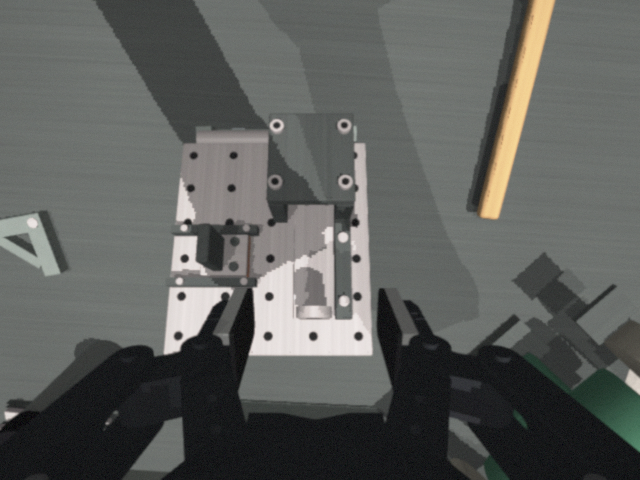

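```bash
cat >> h.py <<'E'
def ct(y,up=0,x=.088,z=.030):
    O,A=nestframe(); return O+A@np.array([x,y,z])+[0,0,.011+up]
E
python3 - <<'E'
from h import *
to(ct(-.117,.08),93.5); to(ct(-.117),93.5)
E
```

```text
t 18.85 p [0.5232 0.3092 0.2917] ty [-0.059  0.998 -0.002] grip 0.601 F [ 0.1 -0.8  0.3] delta [0.0718, -0.1171, 0.0202] roll -0.14096294149040034 q7 1.11
t 18.85 p [0.5232 0.3092 0.2917] ty [-0.059  0.998 -0.002] grip 0.601 F [ 0.1 -0.8  0.3] delta [0.1518, -0.117, 0.0215] roll -0.14096294149040034 q7 1.11
```

```bash
python3 -m crank '[{"delta_pos":[0,-0.04,0.01],"roll":0,"hand":1},{"delta_pos":[0,-0.08,0.02],"roll":0,"hand":1},{"delta_pos":[0.02,-0.117,0.021],"roll":0,"hand":1},{"delta_pos":[0.05,-0.117,0.021],"roll":0,"hand":1},{"delta_pos":[0.072,-0.117,0.021],"roll":0,"hand":1},{"delta_pos":[0.072,-0.117,0.021],"roll":0,"hand":1}]' 20
python3 - <<'E'
from h import *
to(ct(-.117),93.5)
tilt('w20')
E
```

```text
time_s: 19.45
position: [0.5489, 0.1925, 0.2164]
tool_rot: [0.699, -0.022, 0.714, 0.019]
force: [0.4, -0.1, 0.2]
grip_width: -0.001
t 19.45 p [0.5489 0.1925 0.2164] ty [-0.058  0.998 -0.004] grip -0.001 F [ 0.4 -0.1  0.2] delta [0.0766, 0.0011, 0.0018] roll -0.1893621031216668 q7 1.33
tilt 35.071667816710956 z at tcp x -0.12174111072132049 3406 0.006839513068215625
```

View pics/w20.png

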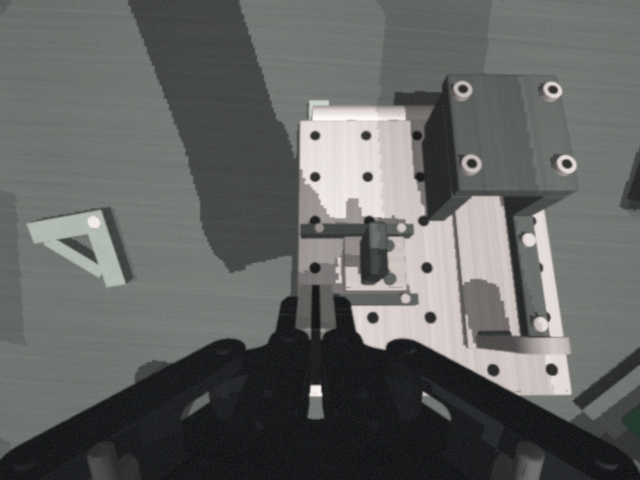

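```bash
python3 -m crank '[{"delta_pos":[0.04,0.001,0.002],"roll":0,"hand":1},{"delta_pos":[0.07,0.001,0.002],"roll":0,"hand":1},{"delta_pos":[0.0765,0.001,0.002],"roll":0,"hand":1},{"delta_pos":[0.0765,0.001,0.002],"roll":0,"hand":1}]' 20
python3 - <<'E'
from h import *
to(ct(-.0625),93.5)
E
```

```text
time_s: 19.9
position: [0.5509, 0.1941, 0.1422]
tool_rot: [0.7, -0.022, 0.713, 0.019]
force: [0.8, -0.2, 0.2]
grip_width: -0.001
t 19.9 p [0.5509 0.1941 0.1422] ty [-0.059  0.998 -0.004] grip -0.001 F [ 0.8 -0.2  0.2] delta [0.0023, 0.0538, -0.0019] roll -0.14715000834462444 q7 1.36
```

```bash
python3 -m crank '[{"delta_pos":[0.001,0.008,-0.001],"roll":0,"hand":1},{"delta_pos":[0.001,0.014,-0.001],"roll":0,"hand":1},{"delta_pos":[0.001,0.02,-0.001],"roll":0,"hand":1},{"delta_pos":[0.001,0.026,-0.001],"roll":0,"hand":1},{"delta_pos":[0.001,0.03,-0.001],"roll":0,"hand":1}]' 20
python3 - <<'E'
from h import *
to(ct(-.0625),93.5)
tilt('w21')
C,d=loadC('w21.npz');O,A=nestframe();N=(cloud('wrist',d,C)-O)@A*1000
k=(abs(N[...,2]-15.5)<2)&(abs(N[...,0]-95)<15)&(N[...,1]<-5)&(N[...,1]>-76); print('jaw',np.percentile(N[k][:,1],[2,98]))
E
```

```text
time_s: 20.4
position: [0.5492, 0.2238, 0.1426]
tool_rot: [0.701, -0.022, 0.712, 0.019]
force: [2.2, -4.8, 2.9]
grip_width: 0.001
t 20.4 p [0.5492 0.2238 0.1426] ty [-0.058  0.998 -0.004] grip 0.001 F [ 2.2 -4.8  2.9] delta [0.0028, 0.024, -0.002] roll -0.17164970187063489 q7 1.31
tilt 32.728171643710056 z at tcp x -0.04608960100987091 6359 0.002628356936224234
jaw [-75.07833141 -42.58151864]
```

View pics/w21.png

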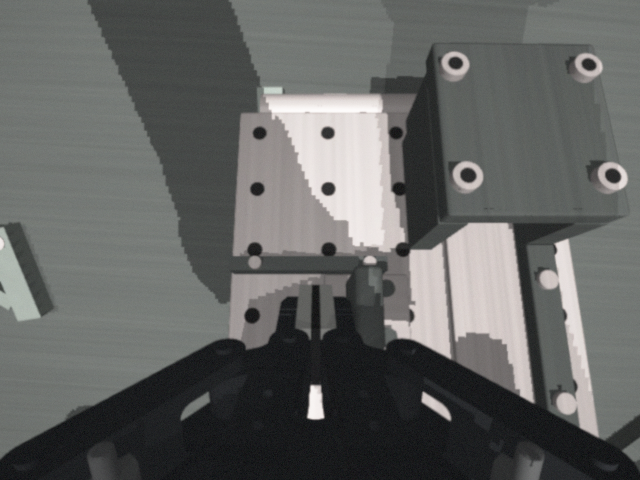

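```bash
python3 -m crank '[{"delta_pos":[0.001,0.006,-0.001],"roll":0,"hand":1},{"delta_pos":[0.001,0.012,-0.001],"roll":0,"hand":1},{"delta_pos":[0.001,0.017,-0.001],"roll":0,"hand":1},{"delta_pos":[0.001,0.021,-0.001],"roll":0,"hand":1},{"delta_pos":[0.001,0.023,-0.001],"roll":0,"hand":1}]' 20
python3 - <<'E'
from h import *
to(ct(-.0625),93.5)
E
```

```text
time_s: 20.95
position: [0.5477, 0.2474, 0.1425]
tool_rot: [0.702, -0.022, 0.712, 0.019]
force: [2.3, -4.6, 3.0]
grip_width: -0.001
t 20.95 p [0.5477 0.2474 0.1425] ty [-0.058  0.998 -0.003] grip -0.001 F [ 2.3 -4.6  3. ] delta [0.0027, 0.0004, -0.0019] roll -0.15509392948460743 q7 1.27
```

```bash
python3 -m crank '[{"delta_pos":[0,0.001,0],"roll":0,"hand":1},{"delta_pos":[0,0.002,0],"roll":0,"hand":1},{"delta_pos":[0,0.002,0],"roll":0,"hand":1}]' 20
python3 - <<'E'
from h import *
to(ct(-.0625),93.5)
tilt('w22')
C,d=loadC('w22.npz');O,A=nestframe();N=(cloud('wrist',d,C)-O)@A*1000
k=(abs(N[...,2]-15.5)<2)&(abs(N[...,0]-95)<15)&(N[...,1]<-5)&(N[...,1]>-76); print('jaw',np.percentile(N[k][:,1],[2,98]))
E
```

```text
time_s: 21.25
position: [0.5477, 0.2476, 0.1426]
tool_rot: [0.702, -0.022, 0.712, 0.018]
force: [0.4, -6.9, 0.7]
grip_width: 0.001
t 21.25 p [0.5477 0.2476 0.1426] ty [-0.057  0.998 -0.006] grip 0.001 F [ 0.4 -6.9  0.7] delta [0.0028, 0.0002, -0.0019] roll -0.22080839221855797 q7 1.27
tilt 32.670278425548545 z at tcp x -0.04612643496894013 6347 0.0026420687408933792
jaw [-54.58580013 -18.80372377]
```

```bash
python3 -m crank '[{"delta_pos":[0,0.002,0],"roll":0,"hand":1},{"delta_pos":[0,0.004,0],"roll":0,"hand":1},{"delta_pos":[0,0.004,0],"roll":0,"hand":1}]' 20
python3 - <<'E'
from h import *
to(ct(-.0625),93.5)
E
```

```text
time_s: 21.6
position: [0.5476, 0.2478, 0.1426]
tool_rot: [0.701, -0.023, 0.712, 0.016]
force: [-0.4, -11.7, 2.5]
grip_width: -0.003
t 21.6 p [0.5476 0.2478 0.1426] ty [-0.055  0.998 -0.01 ] grip -0.003 F [ -0.4 -11.7   2.5] delta [0.0029, 0.0, -0.0018] roll -0.3720996091104638 q7 1.26
```

```bash
python3 -m crank '[{"delta_pos":[0,-0.006,0],"roll":0,"hand":1},{"delta_pos":[0,-0.018,0],"roll":0,"hand":1},{"delta_pos":[-0.03,-0.018,0],"roll":0,"hand":1},{"delta_pos":[-0.08,-0.018,0],"roll":0,"hand":1},{"delta_pos":[-0.13,-0.018,0],"roll":0,"hand":1},{"delta_pos":[-0.16,0.01,-0.03],"roll":0,"hand":1},{"delta_pos":[-0.16,0.05,-0.06],"roll":0,"hand":0.6},{"delta_pos":[-0.16,0.05,-0.06],"roll":0,"hand":0.6}]' 20
python3 - <<'E'
from h import *
to(nt(0.0,0,0),93.5); tilt('w23'); measure('w23.npz')
C,d=loadC('w23.npz');O,A=nestframe();N=(cloud('wrist',d,C)-O)@A*1000
k=(abs(N[...,2]-15.5)<2)&(abs(N[...,0]-95)<14)&(N[...,1]<-5)&(N[...,1]>-90); print('jaw',np.percentile(N[k][:,1],[2,98]))
k=(abs(N[...,2]-62)<3)&(abs(N[...,0]-95)<20)&(N[...,1]<-20)&(N[...,1]>-120); q=N[k];print('tab',q.mean(0))
im,d=camera('top');cv2.imwrite('pics/t23.png',im);im,d=camera('scene');cv2.imwrite('pics/s23.png',im)
E
```

```text
time_s: 22.4
position: [0.4828, 0.303, 0.3044]
tool_rot: [0.701, -0.025, 0.712, 0.021]
force: [-0.4, -0.0, -0.1]
grip_width: 0.335
t 22.4 p [0.4828 0.303  0.3044] ty [-0.065  0.998 -0.004] grip 0.335 F [-0.4 -0.  -0.1] delta [0.1357, 0.0036, 0.1014] roll 0.20336695443070596 q7 1.07
tilt 65.10790742626047 z at tcp x -0.14920141054600183 2199 0.033094828014092414
tall lug x: face [141.6 143.1 148.3] all x [141.4 145.1 149.5] y [-12.7  12.3] z [26.3 70.9] 424
66 base y [-17.5  16.6] 277 | 78 base y [-17.4  16.5] 299 | 90 base y [-18.1  16.4] 284 | 102 base y [-18.   16.3] 324 | 114 base y [-30.6  17.1] 340 | 126 base y [-17.6  17.1] 336 | 
jaw [-57.41599753 -18.51121525]
tab [ 88.97936862 -43.28555536  61.59765751]
```

View pics/w23.png

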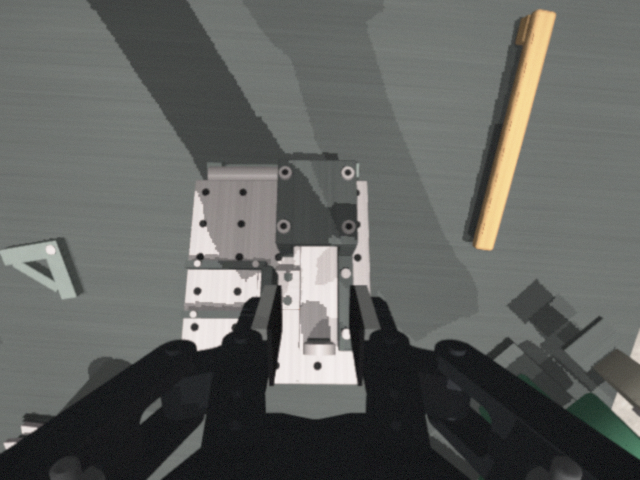

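View pics/s23.png

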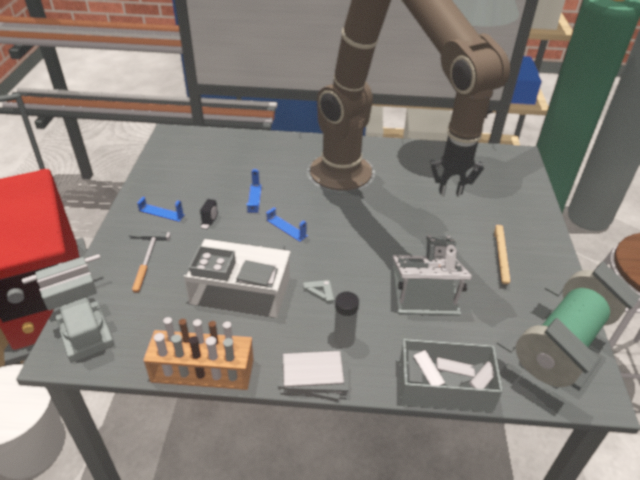

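View pics/t23.png

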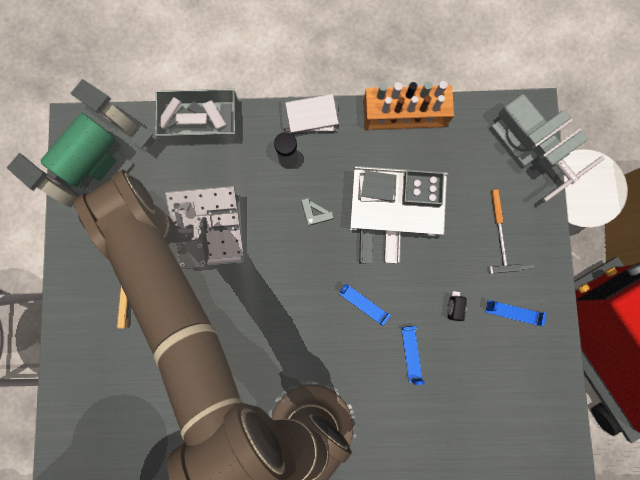

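```bash
python3 - <<'E'
from h import *
print(order.hand_in())
E
```

```text
the job is handed in; nothing more can be done
None
```

The bracket is loaded in the fixture and the side clamp is up against it. I handed the job in after about 22.5 s; no verdict is reported.

**What I did:** I took the bracket by the short lug from under the shelf and stood it on the open bench at about (0.45, 0.06). I let go and took it again by the tall lug across its width. A light grip and a quick lift let it swing to the plate's slope. I then slid it under the bridge, let it drop flat, and pushed it against the stop and the rail. Last, I pushed the clamp grip with closed fingers.

**Last checks:**
- **Flat:** after I let the bracket drop, its base top read 5 mm above the plate along its whole length.
- **Stop:** the tall lug stood at nest x 142 to 150 mm, as it should. The bracket stopped moving under about 9 N of push down the slope.
- **Rail:** the base's outer edge was at nest y about -18 mm, so the bracket is at y 0 within about 0.5 mm.
- **Clamp:** the jaw face measured nest y -18.5 mm and the grip gave a value of about 0.0447. The push rose to about 12 N with only 0.2 mm more travel, so I take the jaw as bearing on the bracket.
- **Surroundings:** the last top and scene pictures show the angle, channel, blue brackets and tools where they were. The gripper was clear of everything.

**What went less smoothly:**
- Setting the bracket down on the bench spiked the wrist force to about 59 N.
- The first try at letting the bracket swing on the bench did not turn it.
- It was still about 3 degrees off the plate's slope until I released it in the fixture.
- The camera positions are only good to 1 or 2 mm, so contact with the stop, rail and jaw rests partly on the force readings.

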